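Unstack four porcelain pieces onto their felt pads

TASK

Four porcelain pieces are piled in one stack on the appraisal table. Working from the top of the stack down, one piece at a time, set each upright in the middle of the felt pad of its own colour (white vase on white, dark red box on red, blue lid on blue, green box on green) and let go; never drop or tip a piece. Do not move the white shepherdess or knock the brass clamp that holds the cracked saucer.

Things in the scene. Friction and masses are not known exactly. Their poses are not given: they have to be found in the camera images.
- vase: miniature white bisque vase, top of the stack: a straight cylinder 24 mm in diameter and 26 mm high, above it a narrow neck to a flared lip 18 mm wide, 42 mm high in all, about 30 g. Origin: centre of its underside; z up.
- seal_box: dark red (oxblood) closed square box, second from the top: 38 x 38 mm, 26 mm high, solid, flat top, about 55 g. Origin: centre of its underside; x and y square to its sides, z up.
- jar_lid: cobalt-blue ginger jar lid with two thin white bands, third from the top: a solid flat-topped disc 54 mm in diameter, 28 mm high, about 70 g. Origin: centre of its underside; z up.
- celadon_box: pale green (celadon) closed round box, bottom of the stack, standing on the table: 66 mm in diameter, 36 mm high, solid, flat top, about 130 g. Origin: centre of its underside; z up.
- white_pad: white felt pad, a fixed flat disc 100 mm in diameter and 3 mm thick lying on the table. Origin: centre of its underside; z up. The white vase goes here, centred.
- red_pad: red felt pad, a fixed flat disc 100 mm in diameter and 3 mm thick lying on the table. Origin: centre of its underside; z up. The dark red box goes here, centred.
- blue_pad: blue felt pad, a fixed flat disc 100 mm in diameter and 3 mm thick lying on the table. Origin: centre of its underside; z up. The blue jar lid goes here, centred.
- green_pad: green felt pad, a fixed flat disc 100 mm in diameter and 3 mm thick lying on the table. Origin: centre of its underside; z up. The green round box goes here, centred.
- shepherdess: bystander: white bisque shepherdess figurine, loose, fragile, about 120 mm tall with a crook to 128 mm, base 60 mm in diameter. Origin: centre of its underside; z up.
- clamp: bystander: small brass bench clamp fixed to the table, base 60 x 50 mm, holding a cracked pale green saucer (100 mm across, 8 mm thick) upright on edge, top of the saucer 116 mm above the table. Its knurled screw reaches 47 mm out along -x. Origin: centre of the underside; x is the saucer's axis, z up.

How it is judged:
On the way, in this order (a step that is already met when the one before it is completed fails the run):
1. the white vase stands centred on its pad, released (horizontal distance between vase and white_pad below 0.015 m and z of vase in the frame of white_pad below 0.007 m and angle between vase's own z axis and vertical below 0.1 rad and linear speed of vase below 0.03 m/s and contact force between vase and the fingers below 0.1 N), for 0.2 s.
2. the dark red square box stands centred on its pad, released (horizontal distance between seal_box and red_pad below 0.015 m and z of seal_box in the frame of red_pad below 0.007 m and angle between seal_box's own z axis and vertical below 0.1 rad and linear speed of seal_box below 0.03 m/s and contact force between seal_box and the fingers below 0.1 N), for 0.2 s.
3. the blue jar lid stands centred on its pad, released (horizontal distance between jar_lid and blue_pad below 0.015 m and z of jar_lid in the frame of blue_pad below 0.007 m and angle between jar_lid's own z axis and vertical below 0.1 rad and linear speed of jar_lid below 0.03 m/s and contact force between jar_lid and the fingers below 0.1 N), for 0.2 s.
4. the green round box stands centred on its pad, released (horizontal distance between celadon_box and green_pad below 0.015 m and z of celadon_box in the frame of green_pad below 0.007 m and angle between celadon_box's own z axis and vertical below 0.1 rad and linear speed of celadon_box below 0.03 m/s and contact force between celadon_box and the fingers below 0.1 N), for 0.2 s.
At the end, for the whole second after the job is handed in: Every piece stands upright (within 0.1 rad) and at rest on the felt pad of its own colour, its centre within 15 mm of the pad's centre, released; the shepherdess stands within 15 mm of where she was (all of step 1 and all of step 2 and all of step 3 and all of step 4 and distance of shepherdess from where it was at the start of the episode below 0.015 m and angle between shepherdess's own z axis and vertical below 0.1 rad); the robot touches nothing.
It fails at once if a piece is tipped by more than 0.6 rad (angle between any of vase, seal_box, jar_lid, celadon_box's own z axis and vertical above 0.6 rad).
It fails at once if a piece is dropped (moves faster than 0.7 m/s while the fingers do not touch it: a fall of some 25 mm) ((linear speed of vase above 0.7 m/s and contact force between vase and the fingers below 0.01 N) or (linear speed of seal_box above 0.7 m/s and contact force between seal_box and the fingers below 0.01 N) or (linear speed of jar_lid above 0.7 m/s and contact force between jar_lid and the fingers below 0.01 N) or (linear speed of celadon_box above 0.7 m/s and contact force between celadon_box and the fingers below 0.01 N)).
It fails at once if the shepherdess is moved by more than 15 mm or tipped (distance of shepherdess from where it was at the start of the episode above 0.015 m or angle between shepherdess's own z axis and vertical above 0.3 rad).
It fails at once if the clamp or its saucer is knocked (over 3 N) (contact force between clamp and anything else above 3 N).
It also fails if it takes over 128 s, if anything falls off the work surface, if the arm or the gripper's body presses on something with over 40 N, if the wrist force passes 120 N, or if a joint passes its speed limit or range.

ROBOT

A 7-joint arm with a two-finger parallel gripper is mounted at the origin on the work surface. World frame = base frame: x ahead of the robot, y to its left, z up, the work surface at z = 0. Lengths are in m, angles in rad, forces in N, time in s.
With the tool pointing down it reaches from about 0.375 to 0.925 m from the base axis. Payload 3.1 kg.
Tool frame: the origin (TCP) lies at the very end of the fingers, on their centre line; the grasp point (between the pads) lies 19 mm behind it; z points along the fingers, x is the direction in which the jaws open and shut, and the axes are right-handed (so a half turn about z gives the same grasp; the last joint's range is limited). The gripper opens to 85 mm and grips with 20 to 120 N. Pads are 22 mm wide; open, the fingers measure 114 mm over their backs; the gripper's body (76 mm by 85 mm) begins 54 mm behind the grasp point. The pads swing forward as they close: fully open they stand 13 mm farther back than shut.
Start: joints at [-0.098, 0.383, 0.044, 1.598, -0.018, 1.161, -0.05], TCP at [0.65, 0, 0.231] pointing down, gripper open.
Joint ranges: [-2.61, 2.61], [-0.41, 2.15], [-1.48, 1.57], [0, 2.5], [-1.57, 4.71], [0.05, 1.97], [-2.85, 2.85]. Speed limits (rad/s): [2.79, 2.79, 3.14, 3.14, 3.14, 3.14, 3.14].

INTERFACE

Orientations are given as a unit quaternion [x, y, z, w].
In Python, from plant import manip, viewer gives the robot as it stands.
- The arm moves only by the tool carry_out, never from a script. Its argument "motion" is a list of rows, each an object with "claw": the finger opening in m, from 0 to 0.0854; "slide": the shift along the world's x, y, z in m, a list of three; "roll": the turn about the world's z in rad. A call has 1 to 5 rows; each row shifts and turns the commanded pose from where the row before left it; what a row does not reach is not made up. A row lasts 1/10 s, in which the tool goes at most 50 mm and 8.59 degrees, less where a joint would pass 70% of its speed; a pose out of reach is approached as far as the arm can. A call is refused whole if a number of a shift passes 0.05 or a number of a turn 0.15, either way. A call with a gripper value outside its range is refused whole. The fingers move at their own pace and stop on an object; the grip force is fixed at half the most. Time passes only in rows, so rows that do not move let the fingers close. It gives the time, the measured TCP pose, the force and the opening at its end, in the units of the state.
- manip.get_obs(): the state, without advancing time (a new reading comes with each control period).
- viewer.capture(name): name is "scene" or "side" or "wrist"; returns a dict with "img" (384x512x3 uint8, red, green, blue), "fx", "fy", "cx", "cy" (pixels), "R" (3x3) and "t" (3): a world point X has camera coordinates R X + t; the wrist camera has in their place "mount" (4x4, takes a point from camera to tool coordinates, whose origin is the TCP and whose axes are the tool frame's). Camera axes: x right, y down, z forward; pixel columns grow to the right and rows downward; lengths in m; the calibration is good to about 2 mm. A picture is of the moment at which its call begins: read the wrist's pose just before it. There is no depth.
- manip.finish_job(): hands the job in, once; it reports no verdict.
The state is a dict: "t": time; "qpos": joint angles; "joint_velocities": joint speeds; "effort": joint torques, N m; "position": TCP position; "tcp_rot": TCP orientation; "wrist_force": force on the tool from outside, world axes, zero at the start; "wrist_torque": the same for the moment, N m; "finger_gap": opening from 0.0 (shut) to 1.0 (fully open).
Only numpy, scipy, OpenCV 4.12 (cv2) and the standard library are available. Lean on these libraries where they do the work, as an engineer would, in place of code of your own. Each camera call takes 0.05 s, during which the arm holds its last target.

## Working session

There is one attempt and no reset: what is moved stays moved. The work goes in short steps, Python scripts to look and compute and a tool call to move; the robot and the scene stay as the last step left them, time stands still between calls to the robot, and variables do not carry over. Pictures are saved under pics/ and viewed, and the job is handed in when it is done.

Besides the shell and the picture viewer there is one more tool, called after "Call:" as name(argument=value, ...) on one line, values as JSON. carry_out: Moves the arm, as the interface text tells. Its arguments: {"type":"object","properties":{"motion":{"type":"array"}},"required":["motion"]}

```bash
ls; mkdir -p pics; cat > h.py <<'E'
import numpy as np, cv2, json
from plant import manip, viewer
def shot(n,f):
    o=manip.get_obs(); c=viewer.capture(n)
    cv2.imwrite(f'pics/{f}.png',cv2.cvtColor(c['img'],cv2.COLOR_RGB2BGR))
    d={k:(np.asarray(v).tolist()) for k,v in c.items() if k!='img'}
    d['pos']=np.asarray(o['position']).tolist(); d['rot']=np.asarray(o['tcp_rot']).tolist()
    json.dump(d,open(f'pics/{f}.json','w'))
    return c
def cam(f):
    d=json.load(open(f'pics/{f}.json'))
    if 'mount' in d:
        from scipy.spatial.transform import Rotation as Ro
        M=np.array(d['mount']); T=np.eye(4);T[:3,:3]=Ro.from_quat(d['rot']).as_matrix();T[:3,3]=d['pos']
        W=np.linalg.inv(T@M); d['R']=W[:3,:3]; d['t']=W[:3,3]
    return d
def onplane(f,u,v,z):
    d=cam(f);R=np.array(d['R']);t=np.array(d['t'])
    c=-R.T@t; r=R.T@np.array([(u-d['cx'])/d['fx'],(v-d['cy'])/d['fy'],1])
    return c+r*(z-c[2])/r[2]
def proj(f,X):
    d=cam(f);p=np.array(d['R'])@np.array(X)+np.array(d['t'])
    return np.array([d['fx']*p[0]/p[2]+d['cx'],d['fy']*p[1]/p[2]+d['cy']])
def crop(f,x0,y0,x1,y1,k):
    i=cv2.imread(f'pics/{f}.png')[y0:y1,x0:x1]
    cv2.imwrite(f'pics/{f}_c{x0}_{y0}.png',cv2.resize(i,None,fx=k,fy=k,interpolation=cv2.INTER_CUBIC))
E
python3 - <<'E'
from h import *
for n in ['scene','side','wrist']:
    shot(n,n+'0'); d=cam(n+'0'); print(n,d['fx'],-np.array(d['R']).T@np.array(d['t']))
print(manip.get_obs())
E
```

```text
pics
scene 366.48517282371813 [ 1.24654418 -0.12605567  0.94353991]
side 411.95785814618074 [0.15942172 0.88426449 0.87804477]
wrist 300.7362131804216 [0.65080203 0.0780955  0.3726833 ]
{'t': 0.15, 'qpos': array([-0.09778389,  0.38362107,  0.04384581,  1.59920292, -0.01792068,
        1.16119844, -0.04991554]), 'joint_velocities': array([ 0.00130066, -0.00222689, -0.00194798, -0.00579701, -0.00065472,
       -0.00100879, -0.00085107]), 'effort': array([ 2.19941270e-03, -4.34053266e+01,  1.02680024e+00, -2.49981201e+01,
        1.06983635e-02,  7.30535554e-03,  3.91670756e-05]), 'position': array([ 6.49268215e-01, -2.10320188e-06,  2.30197497e-01]), 'tcp_rot': array([ 9.99999481e-01,  1.74838010e-05, -1.01786609e-03,  4.21230764e-05]), 'wrist_force': array([-0.84227816, -0.02609874,  0.52760827]), 'wrist_torque': array([ 0.01840992,  0.01460033, -0.03447049]), 'finger_gap': 0.9999779250018435}
```

View pics/scene0.png

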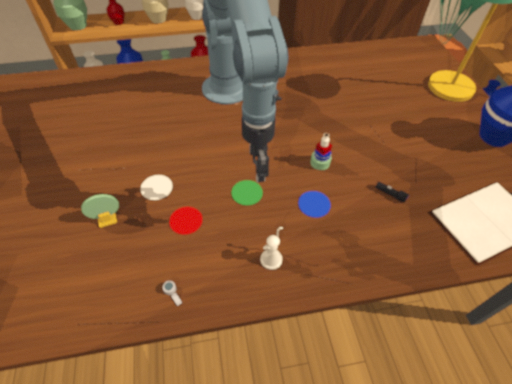

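View pics/side0.png

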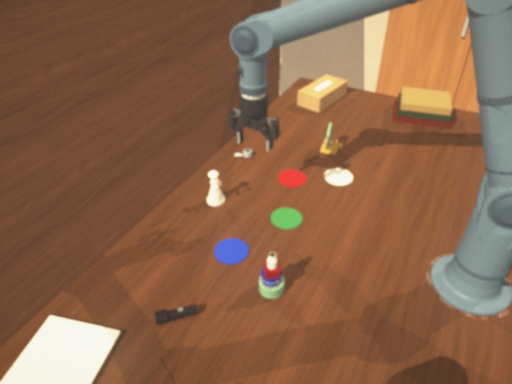

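View pics/wrist0.png

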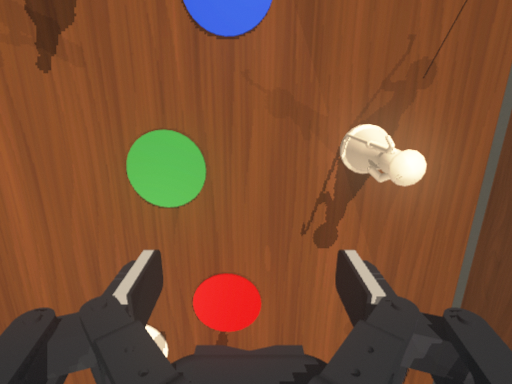

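Scene: the stack is at about (321,153). The pads are white (157,187), red (186,220), green (247,192) and blue (314,204). The shepherdess is at (271,250) and the clamp at (104,212). The side view agrees. Next I measure the pads by projecting their outlines onto the plane.

```bash
cat >> h.py <<'E'
def padfit(f,seed,z=0.003,tol=40):
    i=cv2.imread(f'pics/{f}.png'); m=np.zeros((i.shape[0]+2,i.shape[1]+2),np.uint8)
    cv2.floodFill(i.copy(),m,tuple(seed),0,(tol,)*3,(tol,)*3,cv2.FLOODFILL_FIXED_RANGE|cv2.FLOODFILL_MASK_ONLY|(255<<8)|4)
    m=m[1:-1,1:-1]; c=max(cv2.findContours(m,cv2.RETR_EXTERNAL,cv2.CHAIN_APPROX_NONE)[0],key=len)[:,0]
    P=np.array([onplane(f,u,v,z)[:2] for u,v in c.astype(float)])
    (x,y),r=cv2.minEnclosingCircle((P*1000).astype(np.float32))
    A=np.c_[P,np.ones(len(P))]; s=np.linalg.lstsq(A,(P**2).sum(1),rcond=None)[0]
    return np.round([s[0]/2,s[1]/2,np.sqrt(s[2]+(s[0]**2+s[1]**2)/4)],4), m.sum()//255
E
python3 - <<'E'
from h import *
S={'white':((157,187),(339,177)),'red':((186,220),(291,178)),'green':((247,192),(286,218)),'blue':((314,204),(231,251))}
for k,(a,b) in S.items(): print(k,padfit('scene0',a),padfit('side0',b))
print(padfit('wrist0',(166,168)),padfit('wrist0',(227,302)))
crop('scene0',296,120,346,180,10);crop('side0',246,240,296,310,8)
for f,p in (('scene0',(271,262)),('side0',(215,201))): print('shep',onplane(f,*p,0.0))
for f,p in (('scene0',(106,222)),('side0',(330,150))): print('clamp',onplane(f,*p,0.01))
E
```

```text
white (array([ 0.4653, -0.2893,  0.0415]), np.uint64(416)) (array([ 0.4659, -0.2873,  0.0412]), np.uint64(275))
red (array([ 0.6181, -0.2104,  0.0485]), np.uint64(725)) (array([ 0.6179, -0.2087,  0.0496]), np.uint64(395))
green (array([ 0.5449, -0.0094,  0.0489]), np.uint64(619)) (array([ 0.5453, -0.0074,  0.048 ]), np.uint64(525))
blue (array([0.6275, 0.1912, 0.0477]), np.uint64(628)) (array([0.6271, 0.1942, 0.0474]), np.uint64(659))
(array([ 0.5452, -0.0094,  0.0492]), np.uint64(4787)) (array([ 0.6175, -0.2102,  0.0493]), np.uint64(3079))
shep [0.79934661 0.01619601 0.        ]
shep [7.91427882e-01 2.36997553e-02 1.11022302e-16]
clamp [ 0.58898016 -0.44352851  0.01      ]
clamp [ 0.55591579 -0.43221923  0.01      ]
```

View pics/scene0_c296_120.png

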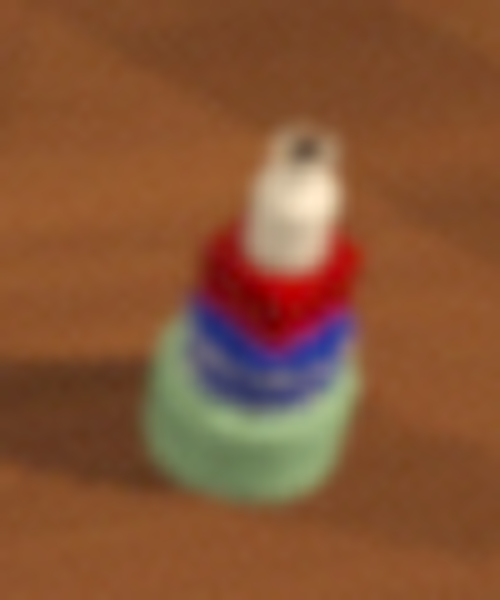

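View pics/side0_c246_240.png

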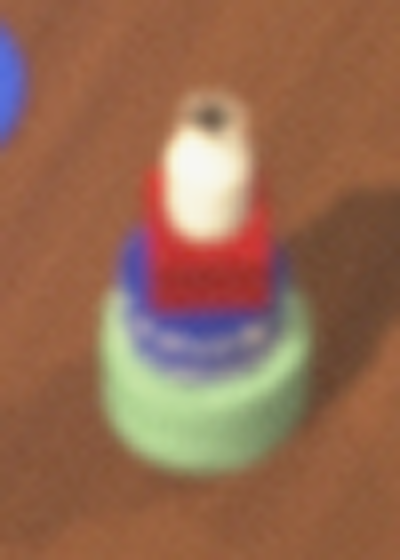

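Scene crop: the vase mouth is at (326.5,134.8). The red box shows a corner toward the camera, at about (323.5,155). Side crop: the mouth is at (272.1,254.6). Both views show the stack's pieces slightly offset from one another.

```bash
python3 - <<'E'
from h import *
print('mouth',onplane('scene0',326.0,134.3,.132),onplane('side0',271.6,254.1,.132))
# green bottom front/sides: left/right silhouettes
print('box top corner',onplane('scene0',323,152,.09))
for tol in (60,80): print(padfit('scene0',(157,187),tol=tol),padfit('side0',(339,177),tol=tol))
E
```

```text
mouth [0.4599694  0.25999999 0.132     ] [0.46325265 0.26069765 0.132     ]
box top corner [0.49504138 0.24650897 0.09      ]
(array([ 0.4724, -0.2941,  0.0481]), np.uint64(588)) (array([ 0.4703, -0.2911,  0.0463]), np.uint64(346))
(array([ 0.473 , -0.2944,  0.0497]), np.uint64(627)) (array([ 0.472 , -0.2914,  0.0493]), np.uint64(389))
```

Call:
carry_out(motion=[{"claw": 0.0854,"slide": [-0.025,0.03,0.005],"roll": 0},{"claw": 0.0854,"slide": [-0.03,0.035,0.005],"roll": 0},{"claw": 0.0854,"slide": [-0.03,0.035,0.005],"roll": 0},{"claw": 0.0854,"slide": [-0.03,0.035,0.005],"roll": 0},{"claw": 0.0854,"slide": [-0.03,0.035,0.005],"roll": 0}])

```text
t: 0.65
position: [0.5034, 0.1711, 0.2561]
tcp_rot: [1.0, -0.0, -0.0, 0.0]
wrist_force: [0.8, 1.1, 1.1]
finger_gap: 0.999
```

Call:
carry_out(motion=[{"claw": 0.0854,"slide": [-0.025,0.02,0],"roll": 0},{"claw": 0.0854,"slide": [-0.02,0.01,0],"roll": 0},{"claw": 0.0854,"slide": [0,0,0],"roll": 0}])

```text
t: 0.95
position: [0.4565, 0.2029, 0.256]
tcp_rot: [1.0, 0.003, -0.001, -0.0]
wrist_force: [-0.9, -0.5, -0.4]
finger_gap: 0.997
```

```bash
python3 - <<'E'
from h import *
shot('wrist','wrist1');d=cam('wrist1');print(d['pos'],-np.array(d['R']).T@np.array(d['t']))
print(proj('wrist1',(.461,.26,.132)),proj('wrist1',(.461,.26,.0)))
crop('wrist1',160,100,360,300,3)
E
```

```text
[0.4565447471628746, 0.2028522196195305, 0.25596790180838414] [0.4576084  0.28089504 0.39869252]
[253.24544455 122.05825429] [252.02838245 113.78570678]
```

View pics/wrist1.png

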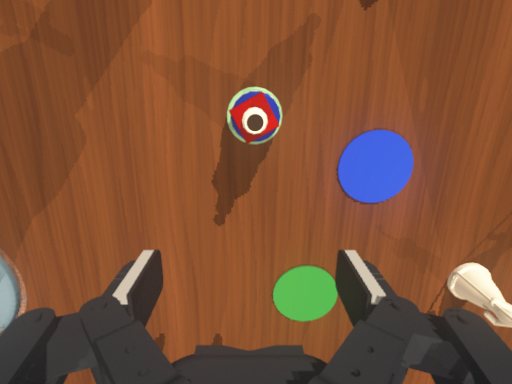

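```bash
python3 - <<'E'
from h import *
crop('wrist1',220,80,290,150,8)
E
```

```text
(no output)
```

View pics/wrist1_c220_80.png

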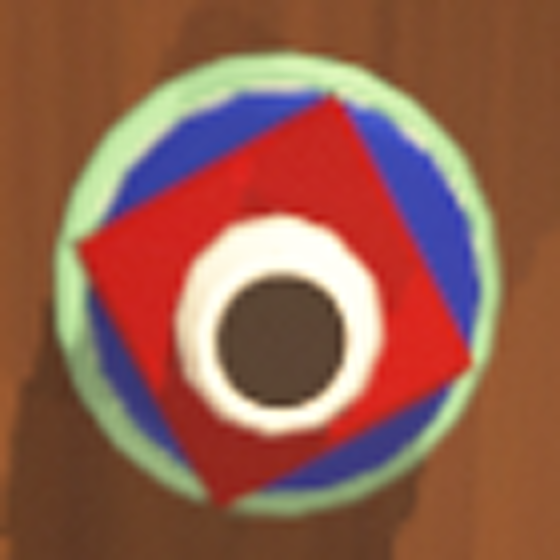

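Enlarged wrist crop: the red corners (crop px) are (335,95), (472,362), (222,506) and (78,245). The vase mouth is at (281,340). The green rim spans x 55–500, y 52–517, and the blue spans about x 90–483, y 88–492.

```bash
python3 - <<'E'
from h import *
f='wrist1'
P=lambda x,y,z:onplane(f,220+(x+.5)/8-.5,80+(y+.5)/8-.5,z)[:2]
print('mouth',P(281,340,.132),'body',P(279.5,325,.116),P(175,325,.114),P(384,325,.114))
c=[P(*q,.09) for q in((335,95),(472,362),(222,506),(78,245))]
print('red',np.mean(c,0),[np.linalg.norm(c[i]-c[i-1]) for i in range(4)],[np.degrees(np.arctan2(*(c[i]-c[i-1])[::-1])) for i in range(4)])
print('green',P(277,284,.036),(P(500,284,.036)-P(55,284,.036)),P(277,52,.036)-P(277,517,.036))
print('blue',P(286,290,.064),(P(483,284,.064)-P(90,284,.064)))
E
```

```text
mouth [0.46224759 0.26000515] body [0.46233282 0.26042506] [0.45032444 0.26019605] [0.47440588 0.26036441]
red [0.46239083 0.26098735] [np.float64(0.03612979804189363), np.float64(0.036279151982831964), np.float64(0.03620364336639025), np.float64(0.03674891973281358)] [np.float64(29.48894906967769), np.float64(-60.58547395167861), np.float64(-149.76782802333472), np.float64(119.305092623514)]
green [0.46323102 0.26046073] [0.06499035 0.00045214] [-0.00081097  0.06586005]
blue [0.46402044 0.26126268] [0.05296417 0.00036847]
```

Call:
carry_out(motion=[{"claw": 0.0854,"slide": [0.003,0.03,-0.02],"roll": 0},{"claw": 0.0854,"slide": [0,0.03,-0.02],"roll": 0},{"claw": 0.0854,"slide": [0,0,-0.02],"roll": 0},{"claw": 0.0854,"slide": [0,0,0],"roll": 0},{"claw": 0.0854,"slide": [0,0,0],"roll": 0}])

```text
t: 1.5
position: [0.4639, 0.2582, 0.1959]
tcp_rot: [1.0, -0.001, -0.0, 0.001]
wrist_force: [0.2, 0.5, -0.1]
finger_gap: 1.001
```

Call:
carry_out(motion=[{"claw": 0.0854,"slide": [-0.001,0.001,-0.03],"roll": 0},{"claw": 0.0854,"slide": [0,0,-0.03],"roll": 0},{"claw": 0.0854,"slide": [0,0,-0.025],"roll": 0},{"claw": 0.0854,"slide": [0,0,-0.015],"roll": 0},{"claw": 0.0854,"slide": [0,0,0],"roll": 0}])

```text
t: 2.0
position: [0.462, 0.2588, 0.0952]
tcp_rot: [1.0, -0.001, -0.001, 0.001]
wrist_force: [0.5, 0.4, -0.4]
finger_gap: 0.999
```

```bash
python3 - <<'E'
from h import *
print(manip.get_obs()['position'])
shot('wrist','wrist2');shot('side','side2');crop('side2',210,190,350,310,5)
E
```

```text
[0.46201043 0.25876921 0.09519095]
```

View pics/wrist2.png

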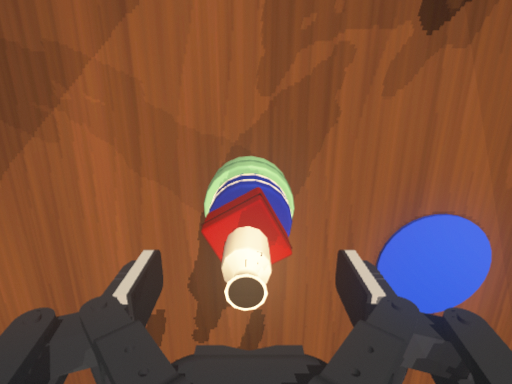

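View pics/side2_c210_190.png

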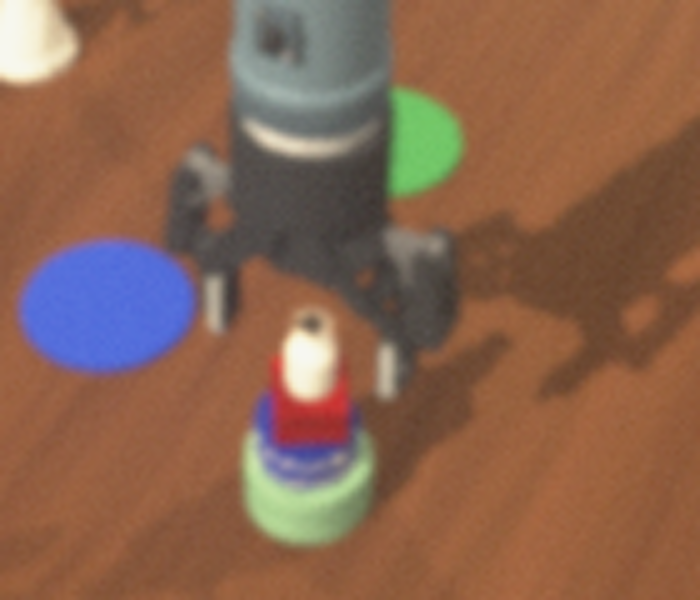

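Wrist: the vase mouth is at (245,292), between the finger pads at about (160,265) and (338,265). I check for consistency with the triangulated position.

```bash
python3 - <<'E'
from h import *
print('mouth',onplane('wrist2',245,292,.132))
for z in(.095,.11,.132): print(proj('wrist2',(.462,.2588,z)),proj('side2',(.462,.2588,z)))
print(proj('side2',(.4195,.2588,.108)),proj('side2',(.5045,.2588,.108)))
print(cam('wrist2')['rot'])
E
```

```text
mouth [0.46181689 0.2599989  0.132     ]
[246.3690248  250.77121694] [272.23791304 263.96092469]
[246.05358909 265.93862692] [272.30502923 259.88258562]
[245.46056252 294.45371494] [272.40571041 253.76465793]
[287.86233505 266.46977772] [257.1993475  254.57374561]
[0.9999977953989143, -0.0013769425874243732, -0.0010896816214805735, 0.001151442741095687]
```

Call:
carry_out(motion=[{"claw": 0.035,"slide": [0,0,0],"roll": 0},{"claw": 0.028,"slide": [0,0.001,0],"roll": 0},{"claw": 0.02,"slide": [0,0,0],"roll": 0},{"claw": 0.015,"slide": [0,0,0],"roll": 0},{"claw": 0.0,"slide": [0,0,0],"roll": 0}])

```text
t: 2.6
position: [0.4625, 0.2625, 0.097]
tcp_rot: [1.0, 0.0, 0.001, -0.0]
wrist_force: [-0.7, -1.0, 4.4]
finger_gap: 0.25
```

Call:
carry_out(motion=[{"claw": 0.0,"slide": [0,0,0],"roll": 0},{"claw": 0.0,"slide": [0,0,0],"roll": 0},{"claw": 0.0,"slide": [0,0,0.005],"roll": 0},{"claw": 0.0,"slide": [0,0,0.01],"roll": 0},{"claw": 0.0,"slide": [0,0,0],"roll": 0}])

```text
t: 3.1
position: [0.4628, 0.2624, 0.1125]
tcp_rot: [1.0, -0.0, 0.001, -0.001]
wrist_force: [0.7, 1.2, -0.7]
finger_gap: 0.256
```

```bash
python3 - <<'E'
from h import *
print(manip.get_obs()['position'])
shot('wrist','wrist3');shot('side','side3');crop('side3',210,190,350,310,5)
E
```

```text
[0.46278728 0.26244542 0.11250359]
```

View pics/wrist3.png

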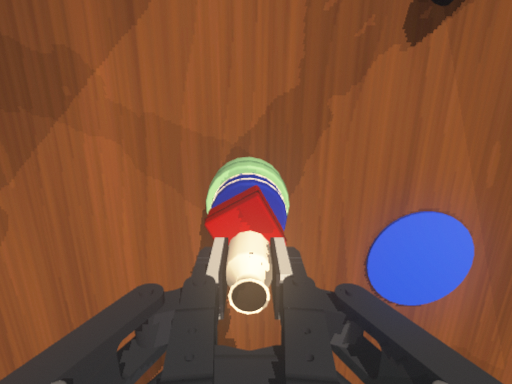

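View pics/side3_c210_190.png

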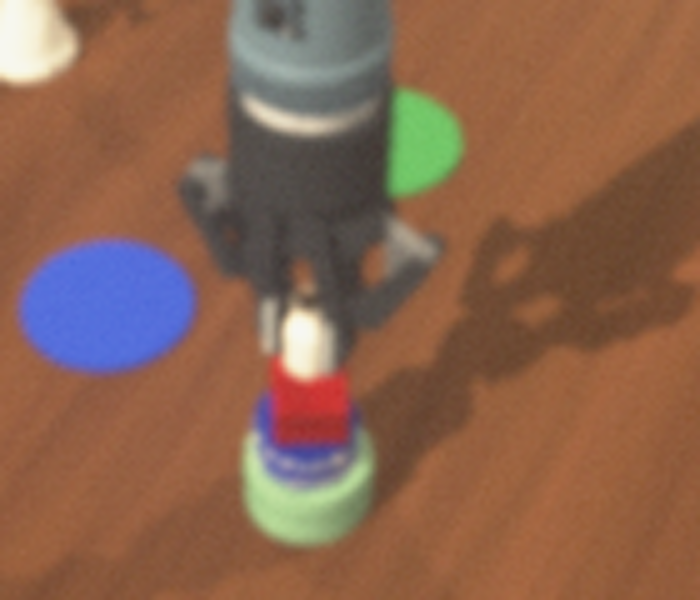

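The vase is gripped (gap 0.256) and clear of the red box. I raise it and carry it to the white pad.

Call:
carry_out(motion=[{"claw": 0.0,"slide": [0,0,0.02],"roll": 0},{"claw": 0.0,"slide": [0,0,0.03],"roll": 0},{"claw": 0.0,"slide": [0,-0.015,0.02],"roll": 0},{"claw": 0.0,"slide": [0,-0.03,0.01],"roll": 0},{"claw": 0.0,"slide": [0.003,-0.035,0],"roll": 0}])

```text
t: 3.7
position: [0.4658, 0.1833, 0.1932]
tcp_rot: [1.0, 0.002, 0.002, -0.001]
wrist_force: [1.3, -1.2, -0.4]
finger_gap: 0.254
```

Call:
carry_out(motion=[{"claw": 0.0,"slide": [0,-0.035,0],"roll": 0},{"claw": 0.0,"slide": [0,-0.035,0],"roll": 0},{"claw": 0.0,"slide": [0,-0.035,0],"roll": 0},{"claw": 0.0,"slide": [0,-0.035,0],"roll": 0},{"claw": 0.0,"slide": [0.003,-0.035,0],"roll": 0}])

```text
t: 4.2
position: [0.4671, 0.0056, 0.1909]
tcp_rot: [1.0, 0.0, -0.0, 0.0]
wrist_force: [0.0, -0.2, -0.4]
finger_gap: 0.252
```

Call:
carry_out(motion=[{"claw": 0.0,"slide": [0,-0.035,0],"roll": 0},{"claw": 0.0,"slide": [0,-0.035,0],"roll": 0},{"claw": 0.0,"slide": [0,-0.035,0],"roll": 0},{"claw": 0.0,"slide": [0,-0.035,0],"roll": 0},{"claw": 0.0,"slide": [0.003,-0.035,0],"roll": 0}])

```text
t: 4.7
position: [0.4701, -0.1693, 0.1909]
tcp_rot: [1.0, -0.0, -0.0, -0.0]
wrist_force: [-0.4, -0.2, -0.6]
finger_gap: 0.255
```

Call:
carry_out(motion=[{"claw": 0.0,"slide": [0,-0.035,0],"roll": 0},{"claw": 0.0,"slide": [0,-0.02,0],"roll": 0},{"claw": 0.0,"slide": [0,-0.01,0],"roll": 0},{"claw": 0.0,"slide": [0,0,0],"roll": 0},{"claw": 0.0,"slide": [0,0,0],"roll": 0}])

```text
t: 5.2
position: [0.471, -0.2315, 0.1909]
tcp_rot: [1.0, 0.001, -0.0, -0.001]
wrist_force: [-0.3, 0.4, -0.4]
finger_gap: 0.257
```

```bash
python3 - <<'E'
from h import *
print(manip.get_obs()['position'])
shot('wrist','wrist4');shot('scene','scene4');crop('scene4',70,120,230,250,5)
E
```

```text
[ 0.47103643 -0.2314589   0.19088323]
```

View pics/wrist4.png

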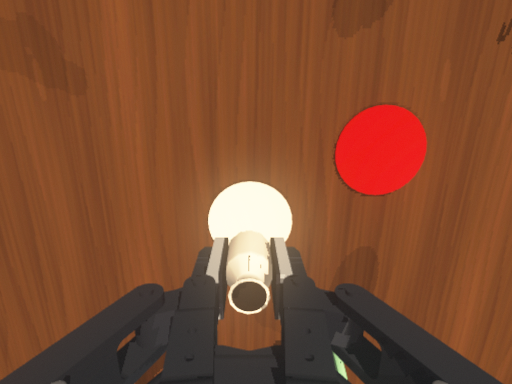

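View pics/scene4_c70_120.png

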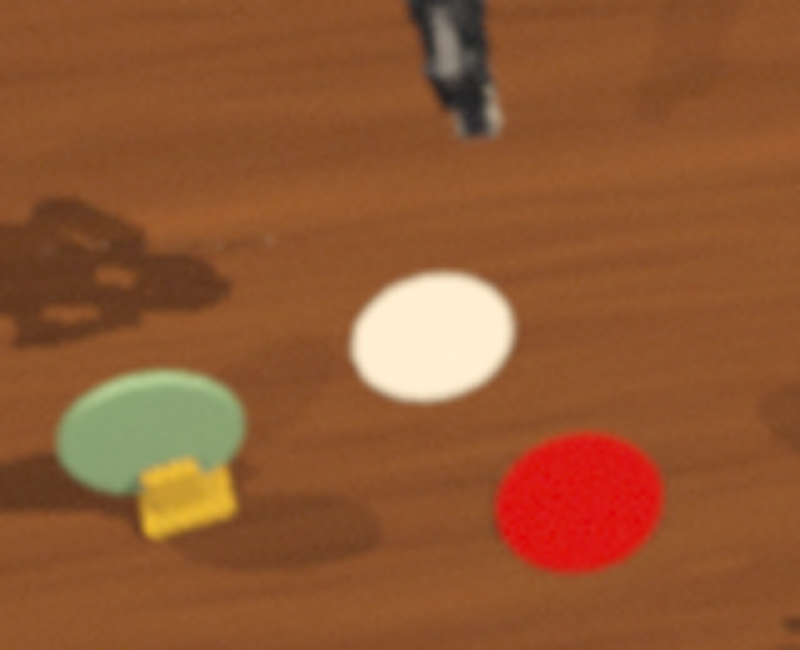

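```bash
python3 - <<'E'
from h import *
print(padfit('scene4',(156,187)),padfit('scene4',(156,187),tol=70),padfit('scene4',(186,220)),padfit('wrist4',(381,150)))
print(onplane('wrist4',208,219,.003),onplane('wrist4',292,219,.003),onplane('wrist4',250,181,.003))
print('mouth',onplane('wrist4',249,295,.1909-.007+.042))
print('saucer',onplane('scene4',70+150/5,120+430/5,.066),onplane('scene4',70+57/5,120+430/5,.066),onplane('scene4',70+244/5,120+430/5,.066))
E
```

```text
(array([ 0.4737, -0.2948,  0.048 ]), np.uint64(585)) (array([ 0.4738, -0.2944,  0.0499]), np.uint64(630)) (array([ 0.618 , -0.2109,  0.0486]), np.uint64(726)) (array([ 0.6174, -0.2105,  0.0493]), np.uint64(6377))
[ 0.42375372 -0.2915339   0.003     ] [ 0.52347912 -0.29135497  0.003     ] [ 0.47350267 -0.24469128  0.003     ]
mouth [ 0.47244007 -0.23315318  0.2259    ]
saucer [ 0.56930293 -0.44459092  0.066     ] [ 0.56001019 -0.4972551   0.066     ] [ 0.57871111 -0.39127246  0.066     ]
```

Wrist: the vase is held upright, mouth at (249,295), with the white pad behind it. The white pad centre is about (0.4735,-0.2945). The remaining shift is (+0.001, -0.0615, -0.180).

Call:
carry_out(motion=[{"claw": 0.0,"slide": [0.001,-0.03,-0.01],"roll": 0},{"claw": 0.0,"slide": [0,-0.02,-0.03],"roll": 0},{"claw": 0.0,"slide": [0,-0.0115,-0.03],"roll": 0},{"claw": 0.0,"slide": [0,0,-0.03],"roll": 0},{"claw": 0.0,"slide": [0,0,-0.03],"roll": 0}])

```text
t: 5.8
position: [0.4726, -0.2934, 0.0603]
tcp_rot: [1.0, 0.001, 0.0, -0.0]
wrist_force: [1.1, 0.8, -1.1]
finger_gap: 0.254
```

Call:
carry_out(motion=[{"claw": 0.0,"slide": [0,0,-0.02],"roll": 0},{"claw": 0.0,"slide": [0,0,-0.015],"roll": 0},{"claw": 0.0,"slide": [0,0,-0.006],"roll": 0},{"claw": 0.0,"slide": [0,0,0],"roll": 0},{"claw": 0.0,"slide": [0,0,0],"roll": 0}])

```text
t: 6.3
position: [0.473, -0.2947, 0.0212]
tcp_rot: [1.0, 0.0, 0.001, 0.0]
wrist_force: [0.2, -0.1, -0.6]
finger_gap: 0.262
```

```bash
python3 - <<'E'
from h import *
print(manip.get_obs()['position'])
shot('wrist','wrist5');shot('side','side5');crop('side5',290,120,390,200,7)
E
```

```text
[ 0.47301918 -0.29473273  0.0212307 ]
```

View pics/wrist5.png

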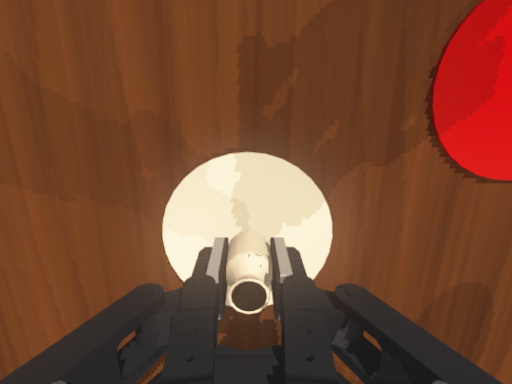

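View pics/side5_c290_120.png

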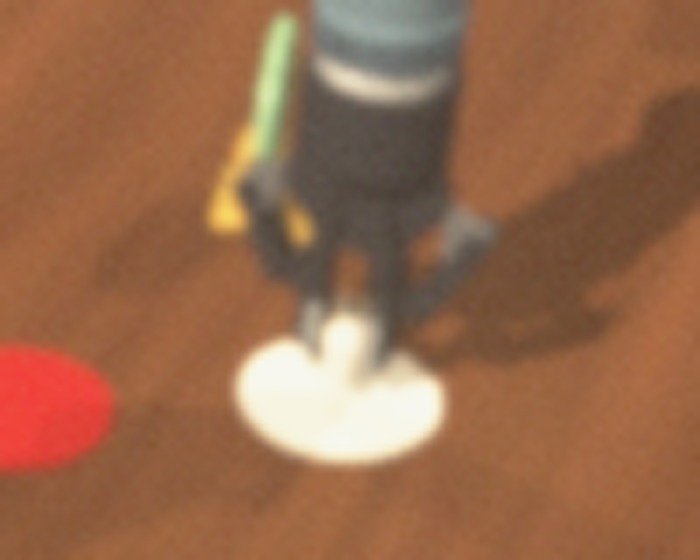

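Call:
carry_out(motion=[{"claw": 0.0,"slide": [0,0.001,-0.005],"roll": 0},{"claw": 0.0,"slide": [0,0,-0.003],"roll": 0},{"claw": 0.0,"slide": [0,0,0],"roll": 0},{"claw": 0.0,"slide": [0,0,0],"roll": 0}])

```text
t: 6.8
position: [0.4718, -0.2934, 0.0121]
tcp_rot: [1.0, -0.0, -0.0, -0.0]
wrist_force: [-0.2, 0.6, -0.8]
finger_gap: 0.253
```

Call:
carry_out(motion=[{"claw": 0.0,"slide": [0,0,-0.0015],"roll": 0},{"claw": 0.0,"slide": [0,0,0],"roll": 0},{"claw": 0.0,"slide": [0,0,0],"roll": 0}])

```text
t: 7.1
position: [0.472, -0.2935, 0.0107]
tcp_rot: [1.0, 0.0, -0.0, -0.0]
wrist_force: [0.2, -0.6, -0.6]
finger_gap: 0.256
```

Call:
carry_out(motion=[{"claw": 0.0,"slide": [0,0,-0.001],"roll": 0},{"claw": 0.0,"slide": [0,0,0],"roll": 0},{"claw": 0.0,"slide": [0,0,0],"roll": 0}])

```text
t: 7.4
position: [0.4722, -0.2936, 0.0101]
tcp_rot: [1.0, -0.0, 0.0, 0.0]
wrist_force: [-0.2, -0.6, 2.5]
finger_gap: 0.256
```

```bash
python3 - <<'E'
from h import *
print(manip.get_obs()['position'],manip.get_obs()['wrist_force'])
E
```

```text
[ 0.47219595 -0.2936247   0.01008267] [-0.23353993 -0.64471772  2.547369  ]
```

The force has risen to 2.5 N, so the vase is touching the pad. I release.

Call:
carry_out(motion=[{"claw": 0.03,"slide": [0,0,0],"roll": 0},{"claw": 0.045,"slide": [0,0,0],"roll": 0},{"claw": 0.07,"slide": [0,0,0],"roll": 0},{"claw": 0.0854,"slide": [0,0,0],"roll": 0},{"claw": 0.0854,"slide": [0,0,0],"roll": 0}])

```text
t: 7.9
position: [0.4719, -0.2935, 0.0097]
tcp_rot: [1.0, 0.0, -0.0, -0.0]
wrist_force: [0.9, -0.4, 0.4]
finger_gap: 0.993
```

Call:
carry_out(motion=[{"claw": 0.0854,"slide": [0,0,0.02],"roll": 0},{"claw": 0.0854,"slide": [0,0,0.035],"roll": 0},{"claw": 0.0854,"slide": [0,0,0.04],"roll": 0},{"claw": 0.0854,"slide": [0,0,0.045],"roll": 0},{"claw": 0.0854,"slide": [0,0.02,0.03],"roll": 0}])

```text
t: 8.4
position: [0.4725, -0.2774, 0.1835]
tcp_rot: [1.0, -0.003, 0.002, 0.002]
wrist_force: [0.2, -0.1, 1.0]
finger_gap: 0.998
```

```bash
python3 - <<'E'
from h import *
print(manip.get_obs()['position'])
shot('wrist','wrist6');shot('side','side6');crop('side6',290,120,390,200,7)
E
```

```text
[ 0.47254105 -0.27744466  0.18350768]
```

View pics/wrist6.png

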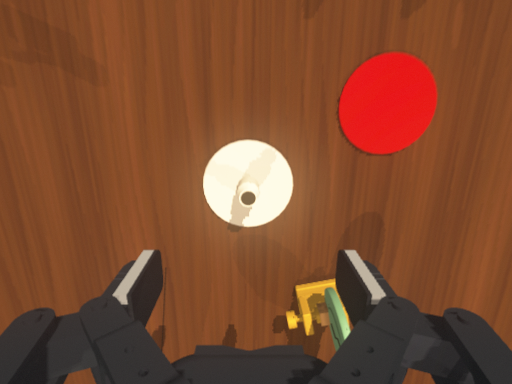

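View pics/side6_c290_120.png

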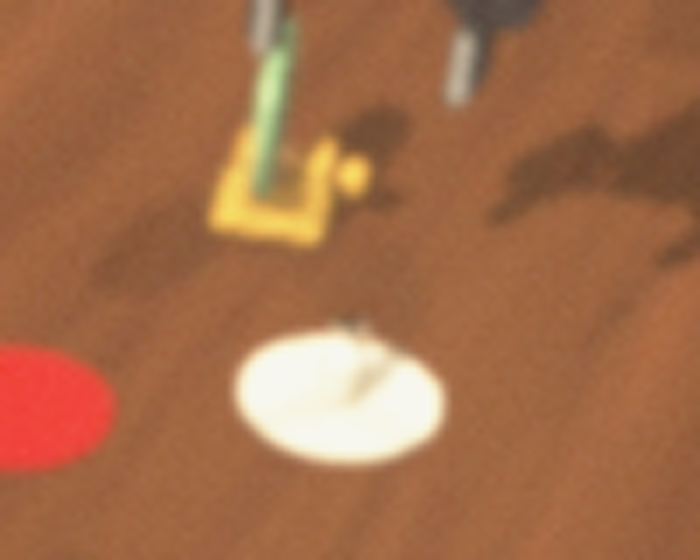

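```bash
python3 - <<'E'
from h import *
print('mouth',onplane('wrist6',248.3,198,.045),onplane('wrist6',248.5,183.5,.003),padfit('wrist6',(388,103)))
E
```

```text
mouth [ 0.47381553 -0.29526979  0.045     ] [ 0.47416331 -0.29257647  0.003     ] (array([ 0.6179, -0.2095,  0.0495]), np.uint64(7683))
```

The vase stands within 3 mm of the pad centre: mouth at (248,198), pad centre at about (248,183). I return to the stack.

Call:
carry_out(motion=[{"claw": 0.0854,"slide": [-0.002,0.035,0.015],"roll": 0},{"claw": 0.0854,"slide": [-0.002,0.045,0.015],"roll": 0},{"claw": 0.0854,"slide": [-0.002,0.045,0.01],"roll": 0},{"claw": 0.0854,"slide": [-0.002,0.045,0],"roll": 0},{"claw": 0.0854,"slide": [-0.002,0.045,0],"roll": 0}])

```text
t: 9.0
position: [0.4614, -0.057, 0.2194]
tcp_rot: [1.0, -0.0, 0.0, -0.0]
wrist_force: [0.6, -0.5, 0.0]
finger_gap: 0.999
```

Call:
carry_out(motion=[{"claw": 0.0854,"slide": [0,0.045,0],"roll": 0},{"claw": 0.0854,"slide": [0,0.045,0],"roll": 0},{"claw": 0.0854,"slide": [0,0.045,0],"roll": 0},{"claw": 0.0854,"slide": [0,0.045,0],"roll": 0},{"claw": 0.0854,"slide": [0,0.04,0],"roll": 0}])

```text
t: 9.5
position: [0.461, 0.1635, 0.2188]
tcp_rot: [1.0, 0.001, -0.001, 0.0]
wrist_force: [0.7, -0.8, 0.4]
finger_gap: 0.998
```

Call:
carry_out(motion=[{"claw": 0.0854,"slide": [0,0.025,-0.01],"roll": 0},{"claw": 0.0854,"slide": [0,0.015,-0.01],"roll": 0},{"claw": 0.0854,"slide": [0,0,0],"roll": 0},{"claw": 0.0854,"slide": [0,0,0],"roll": 0}])

```text
t: 9.9
position: [0.4615, 0.2005, 0.1988]
tcp_rot: [1.0, 0.0, -0.001, 0.001]
wrist_force: [-0.5, -0.6, -0.3]
finger_gap: 1.0
```

```bash
python3 - <<'E'
from h import *
print(manip.get_obs()['position'])
shot('wrist','wrist7');u=proj('wrist7',(.4625,.26,.09)).astype(int);print(u)
i=cv2.imread('pics/wrist7.png');crop('wrist7',u[0]-40,u[1]-40,u[0]+40,u[1]+40,7)
E
ls pics/wrist7*
```

```text
[0.46146623 0.2004576  0.19878924]
[248 120]
pics/wrist7.json
pics/wrist7.png
pics/wrist7_c208_80.png
```

View pics/wrist7_c208_80.png

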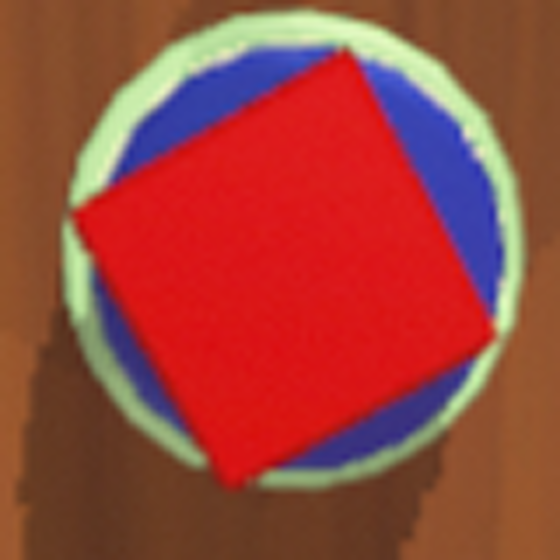

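Red corners in the crop: (346,47), (497,335), (233,491), (72,213). The stack is undisturbed.

```bash
python3 - <<'E'
from h import *
P=lambda x,y,z:onplane('wrist7',208+(x+.5)/7-.5,80+(y+.5)/7-.5,z)[:2]
c=[P(*q,.09) for q in((346,47),(497,335),(233,491),(72,213))]
print('red',np.mean(c,0),[np.linalg.norm(c[i]-c[i-1]) for i in range(4)],[np.degrees(np.arctan2(*(c[i]-c[i-1])[::-1]))%90 for i in range(4)])
print(manip.get_obs()['qpos'])
E
```

```text
red [0.46229894 0.26108329] [np.float64(0.03619205207080305), np.float64(0.03649381462872017), np.float64(0.03608547147535847), np.float64(0.03695571236967312)] [np.float64(29.834527548837702), np.float64(29.46996132183203), np.float64(30.568789262288703), np.float64(29.644355557248943)]
[-0.37047573  0.14775772 -0.12983403  1.97078101  0.02303631  1.02582642
 -0.51236367]
```

Call:
carry_out(motion=[{"claw": 0.0854,"slide": [0.001,0.015,0],"roll": 0.13},{"claw": 0.0854,"slide": [0,0.02,0],"roll": 0.13},{"claw": 0.0854,"slide": [0,0.02,0],"roll": 0.13},{"claw": 0.0854,"slide": [0,0.005,0],"roll": 0.13},{"claw": 0.0854,"slide": [0,0,0],"roll": 0}])

```text
t: 10.45
position: [0.4636, 0.2611, 0.2003]
tcp_rot: [0.966, 0.257, 0.0, -0.0]
wrist_force: [-0.1, -0.3, -0.6]
finger_gap: 1.001
```

Call:
carry_out(motion=[{"claw": 0.0854,"slide": [0,0,-0.03],"roll": 0},{"claw": 0.0854,"slide": [0,0,-0.02],"roll": 0},{"claw": 0.0854,"slide": [0,0,0],"roll": 0},{"claw": 0.0854,"slide": [0,0,0],"roll": 0}])

```text
t: 10.85
position: [0.4635, 0.26, 0.15]
tcp_rot: [0.967, 0.255, -0.0, 0.0]
wrist_force: [0.3, 0.4, 0.3]
finger_gap: 0.998
```

```bash
python3 - <<'E'
from h import *
from scipy.spatial.transform import Rotation as Ro
o=manip.get_obs();print(o['position'],Ro.from_quat(o['tcp_rot']).as_matrix()[:,0])
shot('wrist','wrist8')
for s in((1,1),(1,-1),(-1,1),(-1,-1)):pass
a=np.radians(29.8);print([proj('wrist8',(.4623+.019*(i*np.cos(a)-j*np.sin(a)),.261+.019*(i*np.sin(a)+j*np.cos(a)),.09)) for i in(1,-1) for j in (1,-1)])
E
```

```text
[0.46349769 0.25996522 0.14998924] [ 8.69708944e-01  4.93564651e-01 -5.36276310e-04]
[array([274.16861507, 182.13837266]), array([273.03344214, 231.71200948]), array([219.84994645, 182.33098314]), array([221.58057044, 231.87736227])]
```

View pics/wrist8.png

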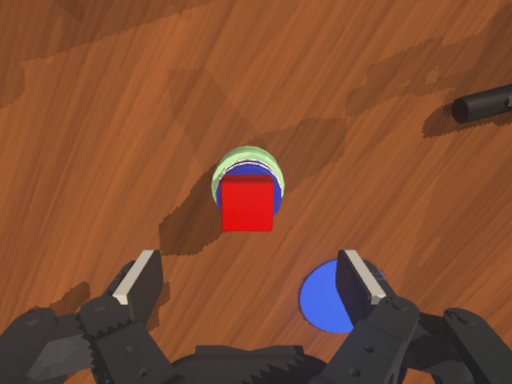

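The jaws are square to the red box and centred on it: top face x 221–274, pads at about 160 and 338. I descend and close.

Call:
carry_out(motion=[{"claw": 0.0854,"slide": [-0.001,0.001,-0.03],"roll": 0},{"claw": 0.0854,"slide": [0,0,-0.025],"roll": 0},{"claw": 0.0854,"slide": [0,0,-0.018],"roll": 0},{"claw": 0.0854,"slide": [0,0,-0.008],"roll": 0},{"claw": 0.0854,"slide": [0,0,0],"roll": 0}])

```text
t: 11.4
position: [0.4622, 0.2623, 0.0689]
tcp_rot: [0.966, 0.257, -0.0, 0.0]
wrist_force: [-0.2, -0.3, -0.7]
finger_gap: 0.997
```

Call:
carry_out(motion=[{"claw": 0.05,"slide": [0,0,0],"roll": 0},{"claw": 0.045,"slide": [0,0,0],"roll": 0},{"claw": 0.04,"slide": [0,0,0],"roll": 0},{"claw": 0.036,"slide": [0,0,0],"roll": 0},{"claw": 0.02,"slide": [0,0,0],"roll": 0}])

```text
t: 11.9
position: [0.463, 0.2631, 0.0701]
tcp_rot: [0.966, 0.257, 0.001, -0.0]
wrist_force: [0.3, -0.7, 6.2]
finger_gap: 0.429
```

Call:
carry_out(motion=[{"claw": 0.0,"slide": [0,0,0],"roll": 0},{"claw": 0.0,"slide": [0,0,0],"roll": 0},{"claw": 0.0,"slide": [0,0,0],"roll": 0}])

```text
t: 12.2
position: [0.463, 0.2631, 0.0701]
tcp_rot: [0.966, 0.257, 0.001, -0.0]
wrist_force: [-0.3, -1.3, 6.6]
finger_gap: 0.432
```

Call:
carry_out(motion=[{"claw": 0.0,"slide": [0,0,0.005],"roll": 0},{"claw": 0.0,"slide": [0,0,0.01],"roll": 0},{"claw": 0.0,"slide": [0,0,0],"roll": 0}])

```text
t: 12.5
position: [0.4628, 0.2631, 0.0851]
tcp_rot: [0.966, 0.257, 0.001, -0.0]
wrist_force: [0.4, -0.4, -1.0]
finger_gap: 0.43
```

```bash
python3 - <<'E'
from h import *
print(manip.get_obs()['position'])
shot('wrist','wrist9');shot('side','side9');crop('side9',210,190,350,310,5)
E
```

```text
[0.46284985 0.26306341 0.08509033]
```

View pics/wrist9.png

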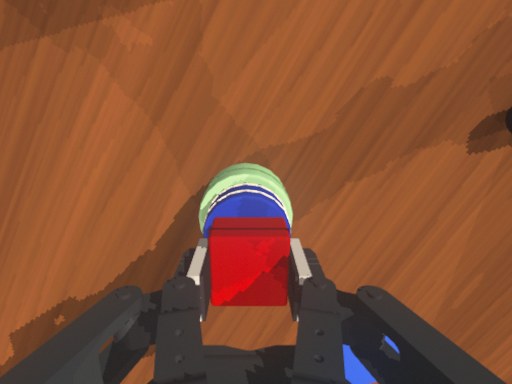

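View pics/side9_c210_190.png

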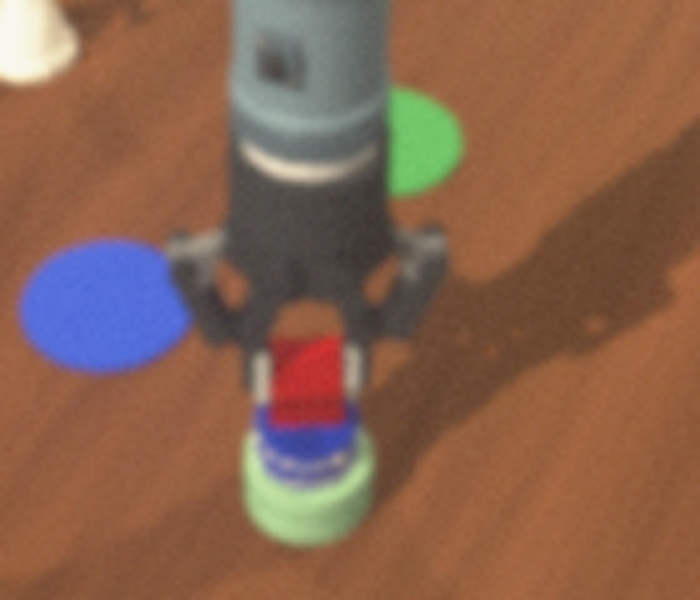

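The red box is gripped squarely and lifted clear; the lid stayed put. I carry it to the red pad, turning back on the way.

Call:
carry_out(motion=[{"claw": 0.0,"slide": [0,0,0.02],"roll": 0},{"claw": 0.0,"slide": [0,0,0.03],"roll": 0},{"claw": 0.0,"slide": [0.005,-0.015,0.025],"roll": 0},{"claw": 0.0,"slide": [0.008,-0.025,0.01],"roll": 0},{"claw": 0.0,"slide": [0.011,-0.033,0],"roll": -0.05}])

```text
t: 13.1
position: [0.487, 0.1915, 0.171]
tcp_rot: [0.972, 0.234, 0.002, -0.001]
wrist_force: [1.4, -0.2, -0.7]
finger_gap: 0.431
```

Call:
carry_out(motion=[{"claw": 0.0,"slide": [0.011,-0.035,0],"roll": -0.05},{"claw": 0.0,"slide": [0.011,-0.035,0],"roll": -0.06},{"claw": 0.0,"slide": [0.011,-0.035,0],"roll": -0.06},{"claw": 0.0,"slide": [0.011,-0.035,0],"roll": -0.06},{"claw": 0.0,"slide": [0.011,-0.035,0],"roll": -0.06}])

```text
t: 13.6
position: [0.5408, 0.0131, 0.1683]
tcp_rot: [0.996, 0.089, -0.0, -0.0]
wrist_force: [0.0, 0.6, -0.7]
finger_gap: 0.431
```

Call:
carry_out(motion=[{"claw": 0.0,"slide": [0.012,-0.035,0],"roll": -0.06},{"claw": 0.0,"slide": [0.012,-0.035,0],"roll": -0.06},{"claw": 0.0,"slide": [0.012,-0.035,0],"roll": -0.06},{"claw": 0.0,"slide": [0.012,-0.03,0],"roll": 0},{"claw": 0.0,"slide": [0.012,-0.02,0],"roll": 0}])

```text
t: 14.1
position: [0.6004, -0.1442, 0.1681]
tcp_rot: [1.0, -0.002, -0.001, 0.001]
wrist_force: [0.5, 0.1, -0.4]
finger_gap: 0.434
```

Call:
carry_out(motion=[{"claw": 0.0,"slide": [0.01,-0.015,0],"roll": 0},{"claw": 0.0,"slide": [0.006,-0.005,0],"roll": 0},{"claw": 0.0,"slide": [0,0,0],"roll": 0},{"claw": 0.0,"slide": [0,0,0],"roll": 0}])

```text
t: 14.5
position: [0.6166, -0.1589, 0.1682]
tcp_rot: [1.0, 0.001, -0.001, -0.001]
wrist_force: [-0.6, 1.0, -1.2]
finger_gap: 0.431
```

```bash
python3 - <<'E'
from h import *
print(manip.get_obs()['position'])
shot('wrist','wrist10')
E
```

```text
[ 0.61657283 -0.15890822  0.16821521]
```

View pics/wrist10.png

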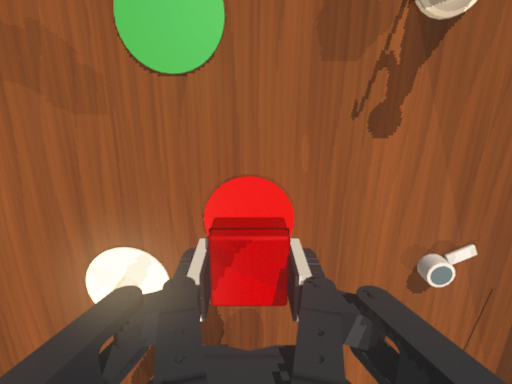

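```bash
python3 - <<'E'
from h import *
P=lambda x,y,z:onplane('wrist10',x,y,z)[:2]
c=[P(*q,.188) for q in((210,231),(289,231),(288,305),(211,305))];print(np.mean(c,0),c)
print(P(204,215,.003),P(294,215,.003),P(249,177,.003))
E
```

```text
[ 0.61820712 -0.15784872] [array([ 0.60048642, -0.1381373 ]), array([ 0.63584376, -0.13806007]), array([ 0.6370312 , -0.17754834]), array([ 0.59946708, -0.17764918])]
[ 0.56830624 -0.20479627] [ 0.66739513 -0.20458949] [ 0.61779269 -0.16151746]
```

Call:
carry_out(motion=[{"claw": 0.0,"slide": [0,-0.02,-0.015],"roll": 0},{"claw": 0.0,"slide": [0,-0.02,-0.03],"roll": 0},{"claw": 0.0,"slide": [0,-0.0125,-0.03],"roll": 0},{"claw": 0.0,"slide": [0,0,-0.03],"roll": 0},{"claw": 0.0,"slide": [0,0,-0.025],"roll": 0}])

```text
t: 15.05
position: [0.6159, -0.212, 0.0372]
tcp_rot: [1.0, 0.0, -0.001, -0.001]
wrist_force: [0.4, -0.2, -0.8]
finger_gap: 0.429
```

Call:
carry_out(motion=[{"claw": 0.0,"slide": [0,0,-0.015],"roll": 0},{"claw": 0.0,"slide": [0,0,-0.01],"roll": 0},{"claw": 0.0,"slide": [0,0,0],"roll": 0},{"claw": 0.0,"slide": [0,0,0],"roll": 0}])

```text
t: 15.45
position: [0.618, -0.2128, 0.0148]
tcp_rot: [1.0, 0.0, 0.001, 0.0]
wrist_force: [0.8, 0.2, 0.2]
finger_gap: 0.43
```

Call:
carry_out(motion=[{"claw": 0.0,"slide": [0,0.001,-0.004],"roll": 0},{"claw": 0.0,"slide": [0,0,0],"roll": 0},{"claw": 0.0,"slide": [0,0,0],"roll": 0}])

```text
t: 15.75
position: [0.6174, -0.212, 0.0104]
tcp_rot: [1.0, 0.0, 0.0, 0.0]
wrist_force: [-0.3, -0.6, -0.5]
finger_gap: 0.432
```

Call:
carry_out(motion=[{"claw": 0.0,"slide": [0,0,-0.0015],"roll": 0},{"claw": 0.0,"slide": [0,0,0],"roll": 0},{"claw": 0.0,"slide": [0,0,0],"roll": 0}])

```text
t: 16.05
position: [0.6176, -0.2122, 0.0092]
tcp_rot: [1.0, -0.0, 0.001, 0.0]
wrist_force: [-0.6, 0.8, 3.3]
finger_gap: 0.431
```

Contact at 3.3 N. I release and retreat upward.

Call:
carry_out(motion=[{"claw": 0.045,"slide": [0,0,0],"roll": 0},{"claw": 0.06,"slide": [0,0,0],"roll": 0},{"claw": 0.0854,"slide": [0,0,0],"roll": 0},{"claw": 0.0854,"slide": [0,0,0],"roll": 0},{"claw": 0.0854,"slide": [0,0,0],"roll": 0}])

```text
t: 16.55
position: [0.6168, -0.212, 0.008]
tcp_rot: [1.0, 0.0, -0.0, -0.0]
wrist_force: [-0.3, 0.3, 0.6]
finger_gap: 1.002
```

Call:
carry_out(motion=[{"claw": 0.0854,"slide": [0,0,0.02],"roll": 0},{"claw": 0.0854,"slide": [0,0,0.035],"roll": 0},{"claw": 0.0854,"slide": [0,0,0.04],"roll": 0},{"claw": 0.0854,"slide": [0,0,0.045],"roll": 0},{"claw": 0.0854,"slide": [0,0,0.03],"roll": 0}])

```text
t: 17.05
position: [0.6184, -0.2125, 0.182]
tcp_rot: [1.0, -0.0, 0.002, 0.001]
wrist_force: [0.3, -1.0, 0.6]
finger_gap: 0.997
```

```bash
python3 - <<'E'
from h import *
print(manip.get_obs()['position'])
shot('wrist','wrist11');crop('wrist11',180,100,320,240,4)
E
```

```text
[ 0.61839641 -0.21252609  0.18204769]
```

View pics/wrist11_c180_100.png

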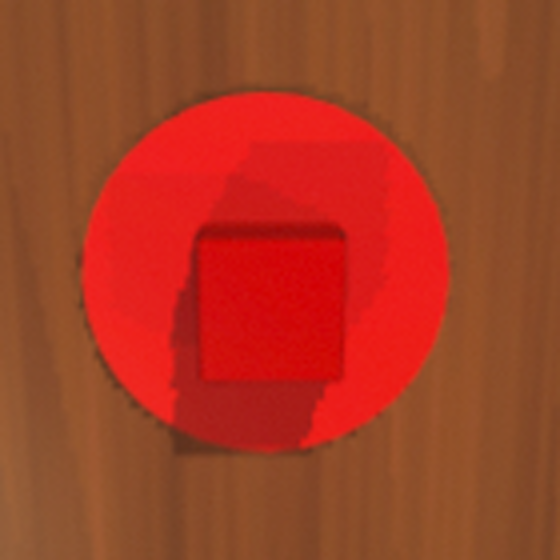

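```bash
python3 - <<'E'
from h import *
P=lambda x,y,z:onplane('wrist11',180+x/4-.4,100+y/4-.4,z)[:2]
print(P(271,309,.029),P(265,272,.003))
E
```

```text
[ 0.61882618 -0.21217786] [ 0.61717779 -0.20858425]
```

The red box is upright, within 4 mm of the pad centre. Back to the stack.

Call:
carry_out(motion=[{"claw": 0.0854,"slide": [-0.014,0.03,0.01],"roll": 0},{"claw": 0.0854,"slide": [-0.016,0.043,0],"roll": 0},{"claw": 0.0854,"slide": [-0.016,0.043,0],"roll": 0},{"claw": 0.0854,"slide": [-0.016,0.043,0],"roll": 0},{"claw": 0.0854,"slide": [-0.016,0.043,0],"roll": 0}])

```text
t: 17.6
position: [0.538, -0.0084, 0.1882]
tcp_rot: [1.0, -0.0, 0.0, -0.0]
wrist_force: [0.6, 1.4, -0.7]
finger_gap: 1.001
```

Call:
carry_out(motion=[{"claw": 0.0854,"slide": [-0.016,0.043,0],"roll": 0},{"claw": 0.0854,"slide": [-0.016,0.043,0],"roll": 0},{"claw": 0.0854,"slide": [-0.016,0.043,0],"roll": 0},{"claw": 0.0854,"slide": [-0.016,0.043,0],"roll": 0},{"claw": 0.0854,"slide": [-0.012,0.03,0],"roll": 0}])

```text
t: 18.1
position: [0.4612, 0.1955, 0.1883]
tcp_rot: [1.0, 0.002, -0.0, -0.001]
wrist_force: [-0.8, -0.5, 0.6]
finger_gap: 1.0
```

Call:
carry_out(motion=[{"claw": 0.0854,"slide": [-0.002,0.01,-0.01],"roll": 0},{"claw": 0.0854,"slide": [0,0,0],"roll": 0},{"claw": 0.0854,"slide": [0,0,0],"roll": 0}])

```text
t: 18.4
position: [0.4613, 0.1999, 0.1775]
tcp_rot: [1.0, -0.001, -0.001, 0.001]
wrist_force: [0.9, -0.6, -0.2]
finger_gap: 0.998
```

```bash
python3 - <<'E'
from h import *
print(manip.get_obs()['position'])
shot('wrist','wrist12');u=proj('wrist12',(.4635,.2605,.064)).astype(int);print(u)
crop('wrist12',u[0]-40,u[1]-40,u[0]+40,u[1]+40,7)
E
ls pics/wrist12*
```

```text
[0.46130076 0.19994658 0.17751747]
[249 118]
pics/wrist12.json
pics/wrist12.png
pics/wrist12_c209_78.png
```

View pics/wrist12_c209_78.png

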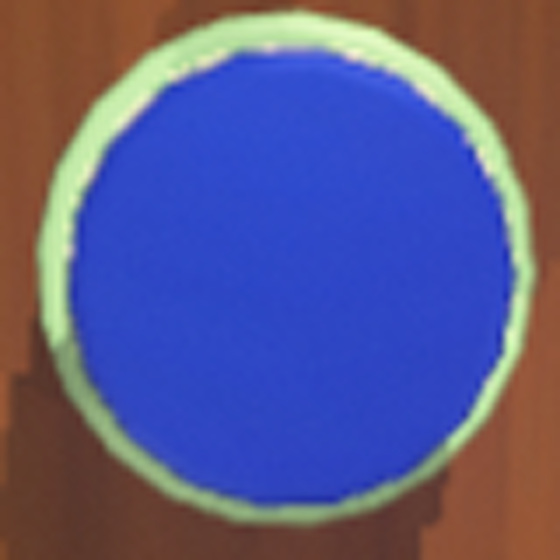

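Crop: the lid top spans x 70–514 with its bottom edge at y 505; the green spans x 40–533, y 12–523.

```bash
python3 - <<'E'
from h import *
P=lambda x,y,z:onplane('wrist12',209+(x+.5)/7-.5,78+(y+.5)/7-.5,z)[:2]
print(P(70,281,.064),P(514,281,.064),P(292,505,.064)+[0,.027], P(292,58,.064)-[0,.027])
print('green',P(286,267,.036),P(286,523,.036),P(286,12,.036))
E
```

```text
[0.43754158 0.26121527] [0.49001424 0.26111538] [0.46376821 0.2615948 ] [0.46379352 0.25897979]
green [0.46308951 0.26107418] [0.46304315 0.22736517] [0.46313243 0.29229044]
```

Call:
carry_out(motion=[{"claw": 0.0854,"slide": [0.002,0.025,0],"roll": 0},{"claw": 0.0854,"slide": [0,0.025,-0.01],"roll": 0},{"claw": 0.0854,"slide": [0,0.011,-0.03],"roll": 0},{"claw": 0.0854,"slide": [0,0,-0.01],"roll": 0},{"claw": 0.0854,"slide": [0,0,0],"roll": 0}])

```text
t: 18.95
position: [0.4622, 0.2597, 0.1262]
tcp_rot: [1.0, -0.001, -0.002, 0.002]
wrist_force: [-0.7, -0.2, 1.4]
finger_gap: 1.0
```

```bash
python3 - <<'E'
from h import *
print(manip.get_obs()['position'])
shot('wrist','wrist13')
E
```

```text
[0.46224207 0.25971096 0.12616469]
```

View pics/wrist13.png

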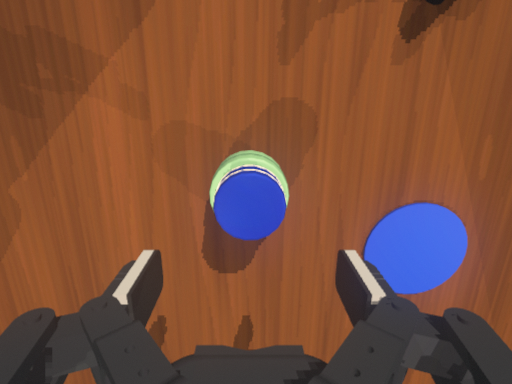

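The lid (centre about (251,205)) sits midway between the pads. I descend and close.

Call:
carry_out(motion=[{"claw": 0.0854,"slide": [0.001,0.001,-0.03],"roll": 0},{"claw": 0.0854,"slide": [0,0,-0.03],"roll": 0},{"claw": 0.0854,"slide": [0,0,-0.018],"roll": 0},{"claw": 0.0854,"slide": [0,0,-0.008],"roll": 0},{"claw": 0.0854,"slide": [0,0,0],"roll": 0}])

```text
t: 19.5
position: [0.4644, 0.2626, 0.0422]
tcp_rot: [1.0, -0.001, -0.0, 0.001]
wrist_force: [0.2, 0.2, 0.3]
finger_gap: 1.001
```

Call:
carry_out(motion=[{"claw": 0.065,"slide": [0,0,0],"roll": 0},{"claw": 0.06,"slide": [0,0,0],"roll": 0},{"claw": 0.056,"slide": [0,0,0],"roll": 0},{"claw": 0.053,"slide": [0,0,0],"roll": 0},{"claw": 0.04,"slide": [0,0,0],"roll": 0}])

```text
t: 20.0
position: [0.4648, 0.2646, 0.0439]
tcp_rot: [1.0, 0.0, 0.001, -0.0]
wrist_force: [-1.5, -1.7, 7.8]
finger_gap: 0.614
```

Call:
carry_out(motion=[{"claw": 0.0,"slide": [0,0,0],"roll": 0},{"claw": 0.0,"slide": [0,0,0],"roll": 0},{"claw": 0.0,"slide": [0,0,0],"roll": 0}])

```text
t: 20.3
position: [0.4648, 0.2646, 0.0439]
tcp_rot: [1.0, 0.0, 0.001, -0.0]
wrist_force: [-2.6, -0.5, 7.1]
finger_gap: 0.614
```

Call:
carry_out(motion=[{"claw": 0.0,"slide": [0,0,0.005],"roll": 0},{"claw": 0.0,"slide": [0,0,0.01],"roll": 0},{"claw": 0.0,"slide": [0,0,0],"roll": 0}])

```text
t: 20.6
position: [0.4651, 0.2648, 0.0587]
tcp_rot: [1.0, 0.0, 0.001, -0.001]
wrist_force: [0.2, 0.3, -0.9]
finger_gap: 0.606
```

```bash
python3 - <<'E'
from h import *
print(manip.get_obs()['position'])
shot('wrist','wrist14');shot('side','side14');crop('side14',210,190,350,310,5)
E
```

```text
[0.46507299 0.26475051 0.05873403]
```

View pics/wrist14.png

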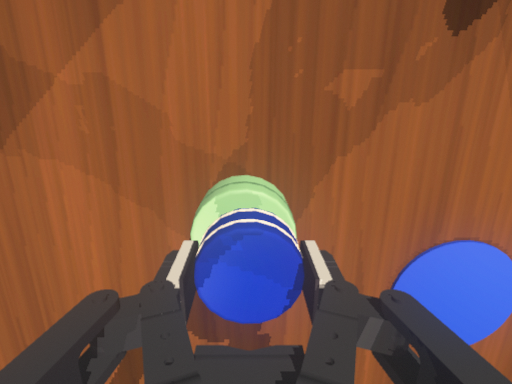

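View pics/side14_c210_190.png

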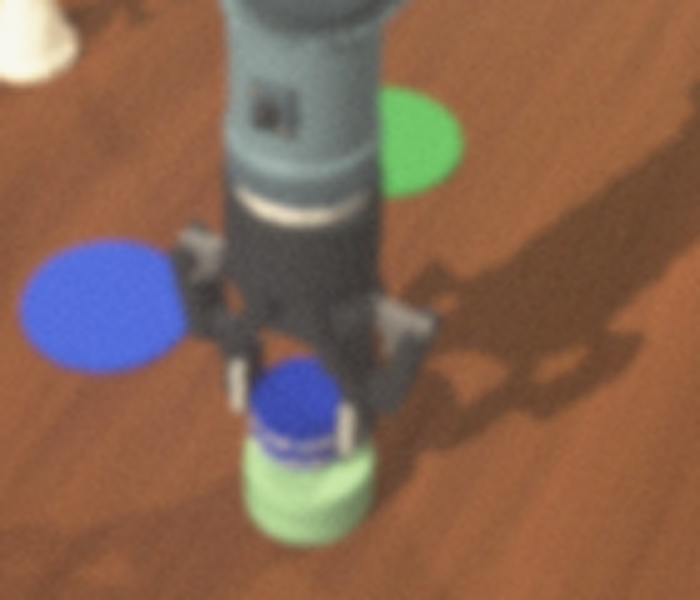

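```bash
python3 - <<'E'
from h import *
P=lambda x,y,z:onplane('wrist14',x,y,z)[:2]
print(P(194,268,.079),P(304,268,.079),P(249,322,.079)+[0,.027])
E
```

```text
[0.44083884 0.26698285] [0.49199114 0.26691459] [0.46641068 0.26337742]
```

Call:
carry_out(motion=[{"claw": 0.0,"slide": [0,0,0.02],"roll": 0},{"claw": 0.0,"slide": [0,0,0.03],"roll": 0},{"claw": 0.0,"slide": [0.01,0,0.02],"roll": 0},{"claw": 0.0,"slide": [0.02,-0.01,0.01],"roll": 0},{"claw": 0.0,"slide": [0.025,-0.01,0],"roll": 0}])

```text
t: 21.2
position: [0.5198, 0.2454, 0.1392]
tcp_rot: [1.0, 0.001, 0.001, -0.001]
wrist_force: [0.4, 0.2, -0.9]
finger_gap: 0.607
```

Call:
carry_out(motion=[{"claw": 0.0,"slide": [0.03,-0.01,0],"roll": 0},{"claw": 0.0,"slide": [0.03,-0.01,0],"roll": 0},{"claw": 0.0,"slide": [0.025,-0.01,0],"roll": 0},{"claw": 0.0,"slide": [0.015,-0.005,0],"roll": 0},{"claw": 0.0,"slide": [0.007,0,0],"roll": 0}])

```text
t: 21.7
position: [0.6275, 0.2065, 0.1364]
tcp_rot: [1.0, -0.002, -0.0, 0.001]
wrist_force: [-0.0, -0.2, -0.3]
finger_gap: 0.606
```

Call:
carry_out(motion=[{"claw": 0.0,"slide": [0,0,0],"roll": 0},{"claw": 0.0,"slide": [0,0,0],"roll": 0}])

```text
t: 21.9
position: [0.6246, 0.2101, 0.1367]
tcp_rot: [1.0, 0.001, -0.001, -0.0]
wrist_force: [-0.0, -0.9, -0.5]
finger_gap: 0.611
```

```bash
python3 - <<'E'
from h import *
print(manip.get_obs()['position'])
shot('wrist','wrist15');shot('scene','scene15');
E
```

```text
[0.62461273 0.21011393 0.13671795]
```

View pics/wrist15.png

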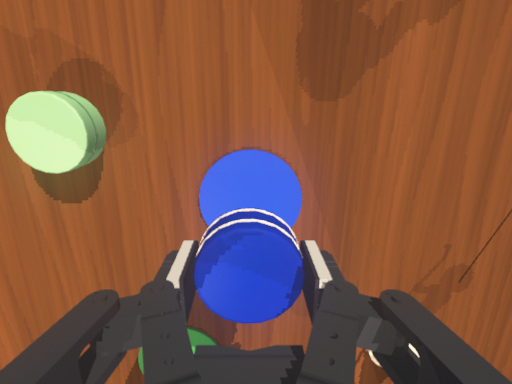

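View pics/scene15.png

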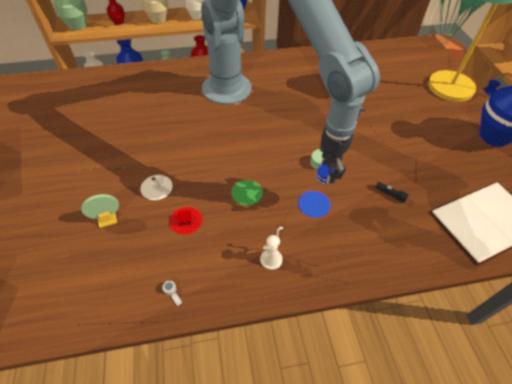

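```bash
python3 - <<'E'
from h import *
P=lambda x,y,z:onplane('wrist15',x,y,z)[:2]
print('lid',P(194,268,.157),P(304,268,.157),P(249,322,.157)+[0,.027])
print('pad',P(199,195,.003),P(302,195,.003),P(250,150,.003)-[0,.05],padfit('scene15',(314,206)))
E
```

```text
lid [0.60044452 0.21227777] [0.65158806 0.21242313] [0.62607928 0.20875042]
pad [0.57742332 0.19753917] [0.67704602 0.19775997] [0.6266521  0.19133095] (array([0.6274, 0.1912, 0.0476]), np.uint64(627))
```

Call:
carry_out(motion=[{"claw": 0.0,"slide": [0.001,-0.01,-0.015],"roll": 0},{"claw": 0.0,"slide": [0,-0.008,-0.03],"roll": 0},{"claw": 0.0,"slide": [0,0,-0.03],"roll": 0},{"claw": 0.0,"slide": [0,0,-0.02],"roll": 0},{"claw": 0.0,"slide": [0,0,-0.015],"roll": 0}])

```text
t: 22.5
position: [0.6249, 0.1895, 0.0243]
tcp_rot: [1.0, -0.0, -0.002, 0.001]
wrist_force: [0.5, 0.2, -0.7]
finger_gap: 0.612
```

Call:
carry_out(motion=[{"claw": 0.0,"slide": [0,0,-0.008],"roll": 0},{"claw": 0.0,"slide": [0,0,0],"roll": 0},{"claw": 0.0,"slide": [0,0,0],"roll": 0}])

```text
t: 22.8
position: [0.6278, 0.1913, 0.0201]
tcp_rot: [1.0, 0.0, 0.001, -0.0]
wrist_force: [0.5, 0.7, -0.5]
finger_gap: 0.608
```

Call:
carry_out(motion=[{"claw": 0.0,"slide": [0,0,-0.004],"roll": 0},{"claw": 0.0,"slide": [0,0,-0.0025],"roll": 0},{"claw": 0.0,"slide": [0,0,0],"roll": 0},{"claw": 0.0,"slide": [0,0,0],"roll": 0}])

```text
t: 23.2
position: [0.6271, 0.1911, 0.013]
tcp_rot: [1.0, 0.0, 0.0, -0.0]
wrist_force: [-0.6, -0.8, -0.1]
finger_gap: 0.612
```

Call:
carry_out(motion=[{"claw": 0.0,"slide": [0,0,-0.002],"roll": 0},{"claw": 0.0,"slide": [0,0,0],"roll": 0},{"claw": 0.0,"slide": [0,0,0],"roll": 0}])

```text
t: 23.5
position: [0.6275, 0.1911, 0.011]
tcp_rot: [1.0, 0.0, 0.0, -0.0]
wrist_force: [-0.1, 0.6, -0.2]
finger_gap: 0.608
```

Call:
carry_out(motion=[{"claw": 0.0,"slide": [0,0,-0.001],"roll": 0},{"claw": 0.0,"slide": [0,0,0],"roll": 0},{"claw": 0.0,"slide": [0,0,0],"roll": 0}])

```text
t: 23.8
position: [0.6275, 0.1912, 0.011]
tcp_rot: [1.0, 0.0, 0.0, -0.0]
wrist_force: [-0.9, -0.8, 5.3]
finger_gap: 0.611
```

Contact at 5.3 N. I release.

Call:
carry_out(motion=[{"claw": 0.06,"slide": [0,0,0],"roll": 0},{"claw": 0.07,"slide": [0,0,0],"roll": 0},{"claw": 0.0854,"slide": [0,0,0],"roll": 0},{"claw": 0.0854,"slide": [0,0,0],"roll": 0},{"claw": 0.0854,"slide": [0,0,0],"roll": 0}])

```text
t: 24.3
position: [0.6268, 0.191, 0.0095]
tcp_rot: [1.0, 0.0, -0.0, 0.0]
wrist_force: [0.4, 0.8, 0.2]
finger_gap: 0.999
```

Call:
carry_out(motion=[{"claw": 0.0854,"slide": [0,0,0.02],"roll": 0},{"claw": 0.0854,"slide": [0,0,0.035],"roll": 0},{"claw": 0.0854,"slide": [0,0,0.04],"roll": 0},{"claw": 0.0854,"slide": [0,0,0.045],"roll": 0},{"claw": 0.0854,"slide": [0,0,0.02],"roll": 0}])

```text
t: 24.8
position: [0.6297, 0.192, 0.1752]
tcp_rot: [1.0, -0.0, 0.004, -0.001]
wrist_force: [1.1, 0.6, 0.1]
finger_gap: 1.001
```

```bash
python3 - <<'E'
from h import *
print(manip.get_obs()['position'])
shot('wrist','wrist16')
E
```

```text
[0.62974186 0.19202634 0.17521787]
```

View pics/wrist16.png

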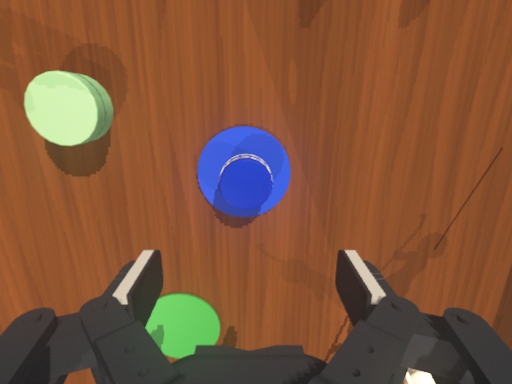

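```bash
python3 - <<'E'
from h import *
P=lambda x,y,z:onplane('wrist16',x,y,z)[:2]
print(P(245.5,182.5,.031),P(244,171.5,.003)); print('green',P(61,108,.036))
E
```

```text
[0.62881683 0.18950945] [0.62713398 0.19395657]
green [0.46330699 0.2607201 ]
```

The lid is upright, within 5 mm of the pad centre. The green box is still at (0.463,0.261).

Call:
carry_out(motion=[{"claw": 0.0854,"slide": [-0.03,0.005,0],"roll": 0},{"claw": 0.0854,"slide": [-0.04,0.004,0],"roll": 0},{"claw": 0.0854,"slide": [-0.04,0,0],"roll": 0},{"claw": 0.0854,"slide": [-0.035,0,0],"roll": 0},{"claw": 0.0854,"slide": [-0.02,0,0],"roll": 0}])

```text
t: 25.35
position: [0.4583, 0.1999, 0.1688]
tcp_rot: [1.0, 0.001, -0.001, 0.001]
wrist_force: [0.6, -0.6, 0.3]
finger_gap: 0.998
```

Call:
carry_out(motion=[{"claw": 0.0854,"slide": [0,0,0],"roll": 0},{"claw": 0.0854,"slide": [0,0,0],"roll": 0}])

```text
t: 25.55
position: [0.4622, 0.2, 0.1698]
tcp_rot: [1.0, 0.0, 0.0, -0.0]
wrist_force: [1.1, -0.6, 0.4]
finger_gap: 1.001
```

```bash
python3 - <<'E'
from h import *
print(manip.get_obs()['position'])
shot('wrist','wrist17');crop('wrist17',200,70,300,170,6)
E
```

```text
[0.46218289 0.1999796  0.16975221]
```

View pics/wrist17_c200_70.png

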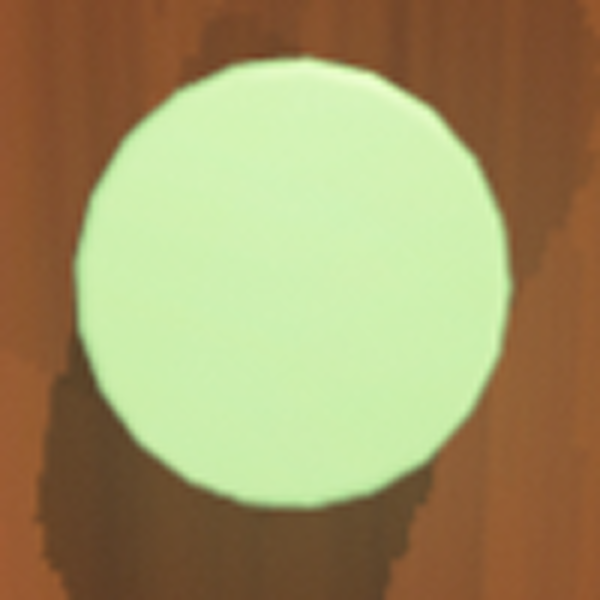

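```bash
python3 - <<'E'
from h import *
P=lambda x,y,z:onplane('wrist17',200+(x+.5)/6-.5,70+(y+.5)/6-.5,z)[:2]
print(P(75,282,.036),P(512,282,.036),P(293,508,.036)+[0,.033],P(293,60,.036)-[0,.033])
E
```

```text
[0.43075062 0.26105032] [0.49571841 0.26107915] [0.46315975 0.26019452] [0.46315634 0.25895501]
```

Call:
carry_out(motion=[{"claw": 0.0854,"slide": [0.001,0.025,0],"roll": 0},{"claw": 0.0854,"slide": [0,0.025,-0.02],"roll": 0},{"claw": 0.0854,"slide": [0,0.01,-0.03],"roll": 0},{"claw": 0.0854,"slide": [0,0,-0.02],"roll": 0},{"claw": 0.0854,"slide": [0,0,-0.01],"roll": 0}])

```text
t: 26.1
position: [0.463, 0.2596, 0.0874]
tcp_rot: [1.0, -0.0, -0.001, 0.001]
wrist_force: [0.5, 0.6, 0.4]
finger_gap: 1.001
```

Call:
carry_out(motion=[{"claw": 0.0854,"slide": [0,0,0],"roll": 0},{"claw": 0.0854,"slide": [0,0,0],"roll": 0}])

```text
t: 26.3
position: [0.4643, 0.2598, 0.0902]
tcp_rot: [1.0, -0.001, 0.0, -0.0]
wrist_force: [0.0, -0.1, 0.3]
finger_gap: 1.001
```

```bash
python3 - <<'E'
from h import *
print(manip.get_obs()['position'])
shot('wrist','wrist18')
E
```

```text
[0.46425864 0.25976418 0.09020612]
```

View pics/wrist18.png

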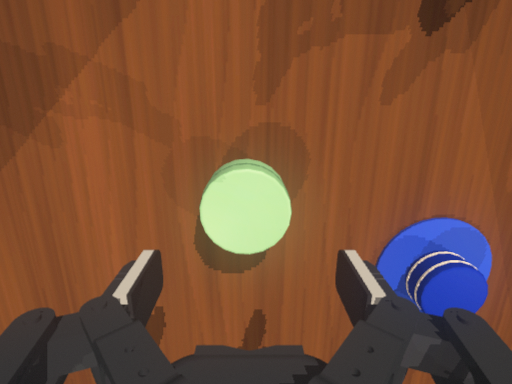

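The green box top spans x 200–291, centre 245.5, and TCP x is about 1 mm high. I shift, descend and close.

Call:
carry_out(motion=[{"claw": 0.0854,"slide": [-0.001,0,-0.025],"roll": 0},{"claw": 0.0854,"slide": [0,0,-0.025],"roll": 0},{"claw": 0.0854,"slide": [0,0,-0.02],"roll": 0},{"claw": 0.0854,"slide": [0,0,-0.012],"roll": 0},{"claw": 0.0854,"slide": [0,0,0],"roll": 0}])

```text
t: 26.85
position: [0.4617, 0.2595, 0.0072]
tcp_rot: [1.0, -0.0, -0.001, 0.0]
wrist_force: [-0.1, -0.2, -0.4]
finger_gap: 1.004
```

Call:
carry_out(motion=[{"claw": 0.076,"slide": [0,0,0],"roll": 0},{"claw": 0.072,"slide": [0,0,0],"roll": 0},{"claw": 0.068,"slide": [0,0,0],"roll": 0},{"claw": 0.065,"slide": [0,0,0],"roll": 0},{"claw": 0.05,"slide": [0,0,0],"roll": 0}])

```text
t: 27.35
position: [0.4628, 0.2607, 0.0094]
tcp_rot: [1.0, 0.0, 0.001, -0.0]
wrist_force: [-2.2, -0.4, 7.8]
finger_gap: 0.758
```

Call:
carry_out(motion=[{"claw": 0.0,"slide": [0,0,0],"roll": 0},{"claw": 0.0,"slide": [0,0,0],"roll": 0},{"claw": 0.0,"slide": [0,0,0],"roll": 0}])

```text
t: 27.65
position: [0.4628, 0.2607, 0.0094]
tcp_rot: [1.0, 0.0, 0.001, -0.0]
wrist_force: [-2.1, -0.4, 8.4]
finger_gap: 0.755
```

Call:
carry_out(motion=[{"claw": 0.0,"slide": [0,0,0.005],"roll": 0},{"claw": 0.0,"slide": [0,0,0.01],"roll": 0},{"claw": 0.0,"slide": [0,0,0],"roll": 0}])

```text
t: 27.95
position: [0.463, 0.2606, 0.0241]
tcp_rot: [1.0, -0.0, 0.001, -0.001]
wrist_force: [0.6, -0.2, -0.7]
finger_gap: 0.748
```

```bash
python3 - <<'E'
from h import *
print(manip.get_obs()['position'])
shot('wrist','wrist19');shot('side','side19');crop('side19',210,190,350,310,5)
E
```

```text
[0.46302636 0.26059296 0.02411335]
```

View pics/wrist19.png

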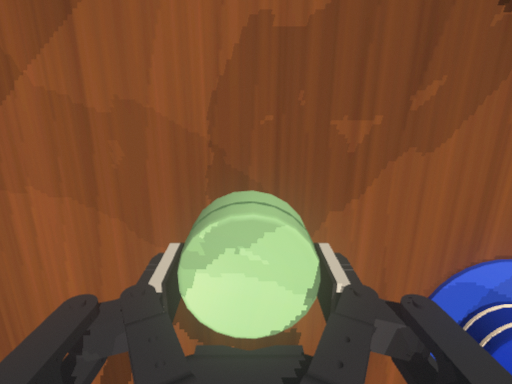

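View pics/side19_c210_190.png

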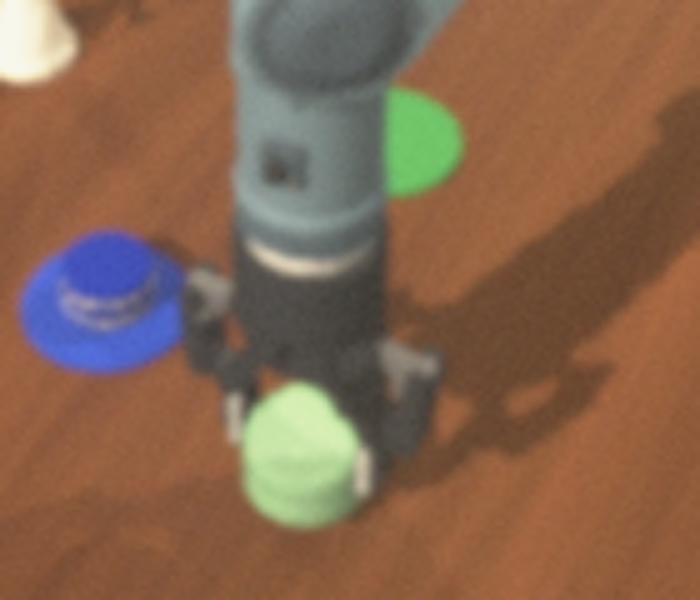

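The green box is gripped level and lifted clear of the table. I carry it toward the green pad.

Call:
carry_out(motion=[{"claw": 0.0,"slide": [0,0,0.02],"roll": 0},{"claw": 0.0,"slide": [0,0,0.03],"roll": 0},{"claw": 0.0,"slide": [0.003,-0.01,0.03],"roll": 0},{"claw": 0.0,"slide": [0.007,-0.02,0.015],"roll": 0},{"claw": 0.0,"slide": [0.01,-0.028,0],"roll": 0}])

```text
t: 28.55
position: [0.4836, 0.2046, 0.1206]
tcp_rot: [1.0, 0.002, 0.003, -0.002]
wrist_force: [1.2, -0.8, -3.1]
finger_gap: 0.75
```

Call:
carry_out(motion=[{"claw": 0.0,"slide": [0.012,-0.032,0],"roll": 0},{"claw": 0.0,"slide": [0.012,-0.032,0],"roll": 0},{"claw": 0.0,"slide": [0.012,-0.032,0],"roll": 0},{"claw": 0.0,"slide": [0.012,-0.03,0],"roll": 0},{"claw": 0.0,"slide": [0.008,-0.02,0],"roll": 0}])

```text
t: 29.05
position: [0.5382, 0.0526, 0.1173]
tcp_rot: [1.0, -0.002, -0.0, 0.001]
wrist_force: [0.4, 0.2, -1.2]
finger_gap: 0.748
```

Call:
carry_out(motion=[{"claw": 0.0,"slide": [0.005,-0.012,0],"roll": 0},{"claw": 0.0,"slide": [0,0,0],"roll": 0},{"claw": 0.0,"slide": [0,0,0],"roll": 0}])

```text
t: 29.35
position: [0.5424, 0.0453, 0.1174]
tcp_rot: [1.0, 0.0, -0.001, -0.0]
wrist_force: [-0.1, 0.3, -2.0]
finger_gap: 0.747
```

```bash
python3 - <<'E'
from h import *
print(manip.get_obs()['position'])
shot('wrist','wrist20')
E
```

```text
[0.54241827 0.04529906 0.11743242]
```

View pics/wrist20.png

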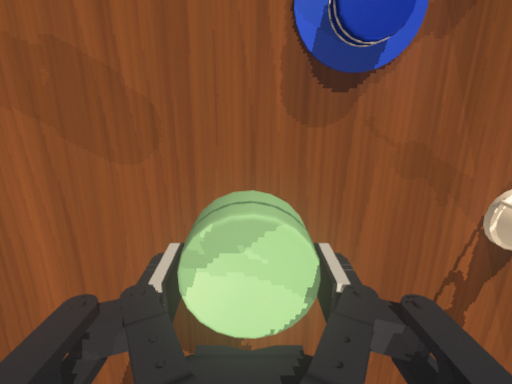

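```bash
python3 - <<'E'
from h import *
P=lambda x,y,z:onplane('wrist20',x,y,z)[:2]
print(P(180,268,.144),P(320,268,.144),P(250,337,.144)+[0,.033])
E
```

```text
[0.513372   0.05135669] [0.57512425 0.05146041] [0.54433768 0.04662927]
```

Call:
carry_out(motion=[{"claw": 0.0,"slide": [0.001,-0.02,0],"roll": 0},{"claw": 0.0,"slide": [0,-0.02,-0.02],"roll": 0},{"claw": 0.0,"slide": [0,-0.015,-0.03],"roll": 0},{"claw": 0.0,"slide": [0,0,-0.025],"roll": 0},{"claw": 0.0,"slide": [0,0,-0.015],"roll": 0}])

```text
t: 29.9
position: [0.5421, -0.0094, 0.0258]
tcp_rot: [1.0, 0.001, -0.002, -0.0]
wrist_force: [-1.1, 0.6, -1.3]
finger_gap: 0.753
```

Call:
carry_out(motion=[{"claw": 0.0,"slide": [0,0,-0.006],"roll": 0},{"claw": 0.0,"slide": [0,0,0],"roll": 0},{"claw": 0.0,"slide": [0,0,0],"roll": 0}])

```text
t: 30.2
position: [0.5451, -0.0098, 0.0227]
tcp_rot: [1.0, 0.001, 0.001, -0.0]
wrist_force: [0.6, 0.6, -1.3]
finger_gap: 0.749
```

```bash
python3 - <<'E'
from h import *
print(manip.get_obs()['position'])
shot('wrist','wrist21');shot('scene','scene21');crop('scene21',200,140,300,220,7)
E
```

```text
[ 0.54511267 -0.00981633  0.02274924]
```

View pics/wrist21.png

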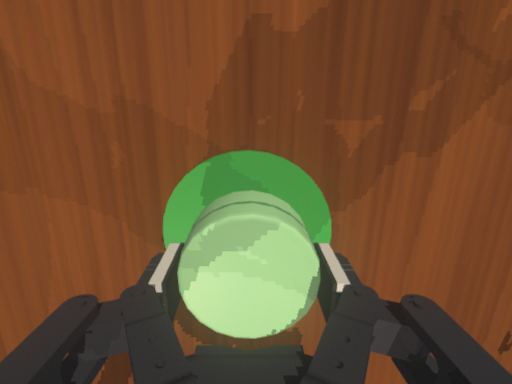

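View pics/scene21_c200_140.png

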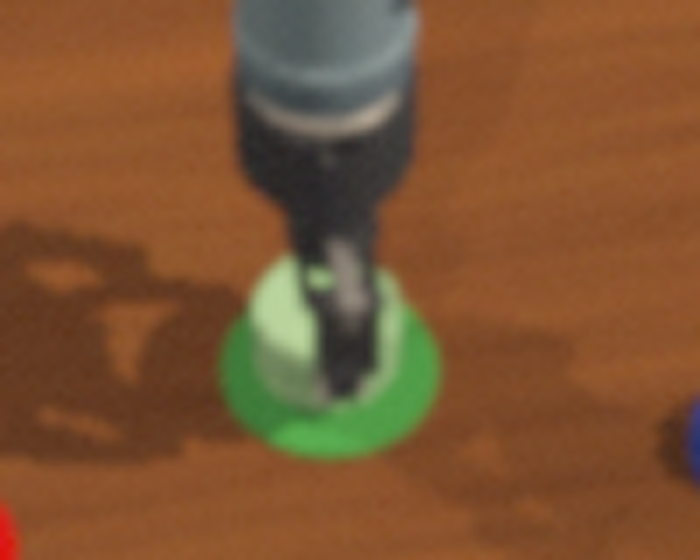

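The box hovers centred over the green pad (pad x 163–331, box x 180–320). I lower it to contact.

Call:
carry_out(motion=[{"claw": 0.0,"slide": [-0.001,0,-0.005],"roll": 0},{"claw": 0.0,"slide": [0,0,-0.004],"roll": 0},{"claw": 0.0,"slide": [0,0,0],"roll": 0},{"claw": 0.0,"slide": [0,0,0],"roll": 0}])

```text
t: 30.7
position: [0.5428, -0.0111, 0.0126]
tcp_rot: [1.0, -0.0, -0.0, 0.0]
wrist_force: [-0.1, -0.9, -1.0]
finger_gap: 0.753
```

Call:
carry_out(motion=[{"claw": 0.0,"slide": [0,0,-0.001],"roll": 0},{"claw": 0.0,"slide": [0,0,0],"roll": 0},{"claw": 0.0,"slide": [0,0,0],"roll": 0}])

```text
t: 31.0
position: [0.5428, -0.0111, 0.0125]
tcp_rot: [1.0, -0.0, -0.0, 0.0]
wrist_force: [-3.3, -0.3, 5.9]
finger_gap: 0.755
```

Contact at 5.9 N. I release.

Call:
carry_out(motion=[{"claw": 0.07,"slide": [0,0,0],"roll": 0},{"claw": 0.078,"slide": [0,0,0],"roll": 0},{"claw": 0.0854,"slide": [0,0,0],"roll": 0},{"claw": 0.0854,"slide": [0,0,0],"roll": 0},{"claw": 0.0854,"slide": [0,0,0],"roll": 0}])

```text
t: 31.5
position: [0.543, -0.011, 0.0117]
tcp_rot: [1.0, 0.0, -0.0, -0.0]
wrist_force: [0.2, 0.2, 0.7]
finger_gap: 0.997
```

Call:
carry_out(motion=[{"claw": 0.0854,"slide": [0,0,0.015],"roll": 0},{"claw": 0.0854,"slide": [0,0,0.03],"roll": 0},{"claw": 0.0854,"slide": [0,0,0.04],"roll": 0},{"claw": 0.0854,"slide": [0,0,0.045],"roll": 0},{"claw": 0.0854,"slide": [0,0,0.045],"roll": 0}])

```text
t: 32.0
position: [0.5426, -0.011, 0.1894]
tcp_rot: [1.0, 0.0, 0.0, -0.0]
wrist_force: [0.8, -0.1, 0.6]
finger_gap: 0.998
```

Call:
carry_out(motion=[{"claw": 0.0854,"slide": [0,0,0.04],"roll": 0},{"claw": 0.0854,"slide": [0,0,0.02],"roll": 0},{"claw": 0.0854,"slide": [0,0,0],"roll": 0},{"claw": 0.0854,"slide": [0,0,0],"roll": 0}])

```text
t: 32.4
position: [0.5429, -0.011, 0.2474]
tcp_rot: [1.0, 0.0, 0.001, -0.0]
wrist_force: [-0.6, 0.7, -0.3]
finger_gap: 1.001
```

```bash
python3 - <<'E'
from h import *
print(manip.get_obs()['position'])
shot('wrist','wrist22');shot('scene','scene22');shot('side','side22');crop('scene22',70,130,350,290,2.8)
E
```

```text
[ 0.54285658 -0.01099592  0.24743459]
```

View pics/wrist22.png

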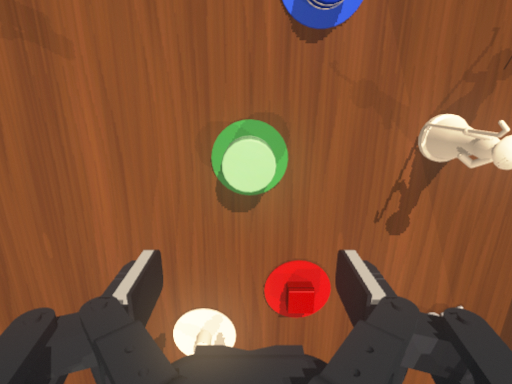

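View pics/scene22_c70_130.png

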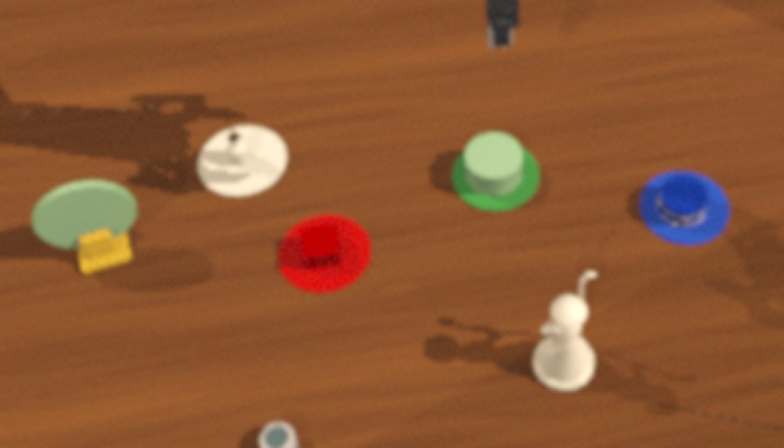

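View pics/side22.png

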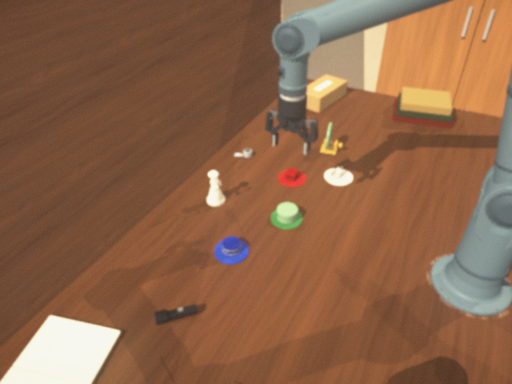

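```bash
python3 - <<'E'
from h import *
P=lambda x,y,z:onplane('wrist22',x,y,z)[:2]
print('green',P(249,165,.039),P(249.5,157.5,.003))
S=lambda x,y,z:onplane('scene22',70+x/2.8,130+y/2.8,z)[:2]
print('G',S(493,154,.039),'B',S(685,191,.031),'R',S(321,239,.029),'W',S(234,138,.045),'shep',S(564,368,0),)
d=cv2.absdiff(cv2.imread('pics/scene22.png'),cv2.imread('pics/scene0.png'))[220:275,245:300];print(d.max(), (d.max(2)>40).sum())
print(manip.get_obs()['wrist_force'],manip.get_obs()['finger_gap'])
E
```

```text
green [ 0.54454357 -0.01042174] [ 0.54524589 -0.00841366]
G [ 0.54513978 -0.01142463] B [0.62666144 0.18945964] R [ 0.6190339  -0.20947169] W [ 0.47717302 -0.29440607] shep [0.79783063 0.01775802]
10 0
[-0.10598667 -0.34129182 -0.1936964 ] 1.0009118034542022
```

All pieces are within about 5 mm of their pad centres, and the shepherdess region of the image is unchanged. I hand in.

```bash
python3 -c "
from h import *
print(manip.finish_job())"
```

```text
the job is handed in; nothing more can be done
None
```

I moved all four pieces from the top of the stack down, each onto the pad of its own colour. Each was lowered until the wrist force rose (2.5 to 5.9 N) before I let go. I handed the job in at about 32.5 s; the hand-in gives no verdict.

My last checks, from the camera images:

| Piece | Distance from pad centre |
|---|---|
| Vase | about 3 mm |
| Red box | 1–4 mm |
| Blue lid | 2–5 mm |
| Green box | about 2 mm |

- **Pieces:** all four look upright in the last pictures.
- **Shepherdess:** her part of the scene picture is the same as at the start.
- **Clamp:** I saw no sign of contact with the clamp or saucer.
- **Robot:** the gripper is fully open, well above everything, with no contact force beyond sensor noise.

The wrist and scene cameras differed by up to about 4 mm on the placed pieces, more than the stated 2 mm calibration but well inside the 15 mm limit. No check failed.

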